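Close up the sump box and right the oil bottles

ROBOT

A 6-joint arm with a two-finger parallel gripper is mounted at the origin on the work surface. World frame = base frame: x ahead of the robot, y to its left, z up, the work surface at z = 0. Lengths are in m, angles in degrees, forces in N, time in s.
With the tool pointing down it reaches from about 0.35 to 0.875 m from the base axis. Payload 4.2 kg.
Tool frame: the origin (TCP) lies midway between the tips of the shut fingers; the grasp point (between the pads) lies 19 mm behind it; z points along the fingers, y is the direction in which the jaws open and shut (so a half turn about z gives the same grasp; the last joint's range is limited). The gripper opens to 87 mm and grips with 3 to 60 N. Pads are 19 mm wide; open, the fingers measure 117 mm over their backs; the gripper's body (75 mm by 190 mm) begins 51 mm behind the grasp point.
Start: joints at [91.994, 22.042, 0.453, 0, -68.411, -14.817], TCP at [0.139, 0.609, 0.223] pointing down, gripper open.
Joint ranges: [-179.83, 179.83], [-69.29, 118.12], [-61.27, 80.66], [-181.25, 117.63], [-171.15, -9.14], [-177.46, 177.46]. Speed limits (degrees/s): [159.86, 159.86, 180, 180, 180, 180].

INTERFACE

Orientations are given as a 3x3 rotation matrix whose columns are the frame's x, y, z axes.
In Python, from station import r gives the robot as it stands.
- The arm moves only by the tool servo_tool, never from a script. Its arguments are lists of equal length, an entry for each row: "slide": the shift along the world's x, y, z in units of 60 mm (1.0 is 60 mm), a list of three; "twist": the turn, a rotation vector about the world's x, y, z in units of 6 degrees (1.0 is 6 degrees), a list of three; "gripper": the closure, from 0 (fully open) to 1 (shut). In form: {"slide": [[x, y, z], ...], "twist": [[wx, wy, wz], ...], "gripper": [gripper, ...]}. A call has 1 to 12 rows; each row shifts and turns the commanded pose from where the row before left it; what a row does not reach is not made up. A row lasts 1/8 s, in which the tool goes at most 62.5 mm and 10.7 degrees, less where a joint would pass 70% of its speed; a pose out of reach is approached as far as the arm can. A call is refused whole if a number of a shift passes 1 or a number of a turn 1, either way. A call with a gripper value outside its range is refused whole. The fingers move at their own pace and stop on an object; the grip force is fixed at half the most. Time passes only in rows, so rows that do not move let the fingers close. It gives the time, the measured TCP pose, the force and the opening at its end, in the units of the state.
- r.sense(): the state, without advancing time (a new reading comes with each control period).
- r.capture(name): name is "scene" or "top" or "wrist"; returns a dict with "image" (480x640x3 uint8, blue, green, red), "intrinsics" (3x3 intrinsics, pixels), "R" (3x3) and "t" (3): a world point X has camera coordinates R X + t. Camera axes: x right, y down, z forward; pixel columns grow to the right and rows downward; lengths in m; the calibration is good to about 2 mm. A picture is of the moment at which its call begins. There is no depth.
- r.finish_job(): hands the job in, once; it reports no verdict.
The state is a dict: "time_s": time; "joints": joint angles; "joint_velocities": joint speeds; "effort": joint torques, N m; "tcp_pos": TCP position; "ee_rot": TCP orientation; "wrist_force": force on the tool from outside, world axes, zero at the start; "moment": the same for the moment, N m; "gripper_width": opening from 0.0 (shut) to 1.0 (fully open).
Only numpy, scipy, OpenCV 4.12 (cv2) and the standard library are available. Lean on these libraries where they do the work, as an engineer would, in place of code of your own. Each camera call takes 0.05 s, during which the arm holds its last target.

TASK

Put the oil station back in order: loosen both wing-nut clamps on the green sump box until their bars have swung clear (one has a reverse thread, so feel which way each one gives), lay the hatch cover in its recess, press it down until it sits level and flush, and screw both clamps tight over it again. Stand every fallen oil bottle upright on the yellow drip tray, close up to its back wall (tip it up with its top pushed towards the wall). Leave the mug, the tin and the wrench alone.

Things in the scene. Friction and masses are not known exactly. Their poses are not given: they have to be found in the camera images.
- sump: low green steel sump box, fixed, 130 (x) x 240 (y) x 40 mm high; origin under its centre, z up. In its top, centred, a recess 87 (x) x 117 (y) mm whose ledge is 8 mm below the top. Look-alike screw clamps stand on it at y = -83.5 and +83.5 mm: one has an ordinary, one a reverse (left-hand) thread, unmarked, and they may have changed places
- seal_a: black rubber seal strip across the -y end of the recess; origin at the middle of its top. It stands 5 mm above the ledge; a push of about 5 N presses it down level with the ledge and it stays down
- seal_b: the like seal strip across the +y end of the recess
- cover_mid (a point): hatch cover: aluminium plate 80 (x) x 110 (y) x 8 mm, about 0.3 kg, with a black rib on top. Point at the plate's centre, half-way through its thickness; z up out of the plate. Laid in the recess it sits 5 mm proud on the seals; pressed home (some 10 N on the rib) its top is flush with the box's top. 3.5 mm play each side; either way round fits
- cover_grip (a point): point in the cover's rib, 18 mm above the plate's top face and 10 mm below the rib's top; axes as cover_mid. The rib runs along y (50 long, 16 thick in x, 28 mm high), so it is pinched along x
- nut_a (a joint): clamp A: angle of its wing nut, 0 = tight (bar along the box's y, half of it over the recess), 1.4 rad = fully loosened (bar along the box's x, clear of the recess), whichever way that is. The tight way it stops dead within 0.05 rad; the loosening way it turns with a drag of 0.12 N m, stays where left and rises 2.5 mm per rad
- nut_a_grip (a point): grip point of clamp A's brass wing nut, on its vertical axis, 12 mm below the wing's top. Wing 14 thick (along own x), 44 long (own y), 34 mm high. It stands on the steel bar that turns with it (along own y, 106 x 16 x 8 mm, centred, its top 23.5 mm below this point). Tight, the bar's underside is 1.5 mm above the box's top
- nut_b (a joint): clamp B: angle of its wing nut, 0 = tight (bar along the box's y, half of it over the recess), 1.4 rad = fully loosened (bar along the box's x, clear of the recess), whichever way that is. The tight way it stops dead within 0.05 rad; the loosening way it turns with a drag of 0.12 N m, stays where left and rises 2.5 mm per rad
- nut_b_grip (a point): grip point of clamp B's brass wing nut, on its vertical axis, 12 mm below the wing's top. Wing 14 thick (along own x), 44 long (own y), 34 mm high. It stands on the steel bar that turns with it (along own y, 106 x 16 x 8 mm, centred, its top 23.5 mm below this point). Tight, the bar's underside is 1.5 mm above the box's top
- tray: yellow steel drip tray, fixed; origin at table level at the foot of its back wall's robot-side face, half-way along; z up, x points away from the robot through the wall. Floor top 6 mm above the origin, reaching 296 mm to -x and 180 mm to each side; back wall 8 mm thick, 100 mm high; side rims 2 mm above the floor
- bottle_a_mid (a point): grey oil bottle (at times absent), closed: flat body 46 (own x) x 64 (own y) x 110 mm, neck 24 thick, black ball cap; 165 mm in all, about 0.3 kg. Point half-way up; own z points from foot to cap. Starts on its broad side, cap to the robot, foot 50 to 60 mm from the back wall: tipped up about its foot's lower edge it stands just before the wall, which stops it
- bottle_a_cap (a point): centre of the grey bottle's ball-shaped cap (32 mm across), 66.5 mm from the mid point along own z; axes as the mid point. Pinched there the bottle pivots freely between the fingers
- bottle_b_mid (a point): blue oil bottle (at times absent), closed: flat body 46 (own x) x 64 (own y) x 110 mm, neck 24 thick, black ball cap; 165 mm in all, about 0.3 kg. Point half-way up; own z points from foot to cap. Starts on its broad side, cap to the robot, foot 50 to 60 mm from the back wall: tipped up about its foot's lower edge it stands just before the wall, which stops it
- bottle_b_cap (a point): centre of the blue bottle's ball-shaped cap (32 mm across), 66.5 mm from the mid point along own z; axes as the mid point. Pinched there the bottle pivots freely between the fingers
- bottle_c_mid (a point): green oil bottle (at times absent), closed: flat body 46 (own x) x 64 (own y) x 110 mm, neck 24 thick, black ball cap; 165 mm in all, about 0.3 kg. Point half-way up; own z points from foot to cap. Starts on its broad side, cap to the robot, foot 50 to 60 mm from the back wall: tipped up about its foot's lower edge it stands just before the wall, which stops it
- bottle_c_cap (a point): centre of the green bottle's ball-shaped cap (32 mm across), 66.5 mm from the mid point along own z; axes as the mid point. Pinched there the bottle pivots freely between the fingers
- mug: white mug, 76 mm across, 85 mm high, bystander; origin under its foot
- tin: closed red tin, 70 mm across, 90 mm high, bystander; origin under its foot
- wrench: steel wrench lying on the bench, bystander; origin at its underside
Not all that is in view belongs to the job. Of the things that look like the part that bears bottle_c_mid, the smaller one is meant. Several things look just like the part that bears cover_mid: the one meant starts nearest to the robot's base.

How it is judged:
By the outcome, as a careful person would: the job done as asked, in the order asked, and still so for the second after the job is handed in, with the robot touching nothing.
Of bottle_a, bottle_b, bottle_c only 2 to 3 are there at a start; the rules pass over those that are not, and their reading is None.
At some moment in a run one of cover may be knocked a few centimetres aside while the robot is not near it.
Once in a run the grip may slacken for a moment while it holds something.
It also fails if it takes over 200 s, if anything falls off the work surface, if the arm or the gripper's body presses on something with over 40 N, if the wrist force passes 120 N, or if a joint passes its speed limit or range.

## Working session

There is one attempt and no reset: what is moved stays moved. The work goes in short steps, Python scripts to look and compute and a tool call to move; the robot and the scene stay as the last step left them, time stands still between calls to the robot, and variables do not carry over. Pictures are saved under pics/ and viewed, and the job is handed in when it is done.

Besides the shell and the picture viewer there is one more tool, called after "Call:" as name(argument=value, ...) on one line, values as JSON. servo_tool: Moves the arm, as the interface text tells. Its arguments: {"type":"object","properties":{"slide":{"type":"array","items":{"type":"array","items":{"type":"number"}}},"twist":{"type":"array","items":{"type":"array","items":{"type":"number"}}},"gripper":{"type":"array","items":{"type":"number"}}},"required":["slide","twist","gripper"]}

```bash
mkdir -p pics; ls; cat > h.py <<'E'
import numpy as np,cv2,json
from station import r
def cap(n,f):
    c=r.capture(n); cv2.imwrite(f'pics/{f}.png',c['image']); 
    np.savez(f'pics/{f}.npz',K=c['intrinsics'],R=c['R'],t=c['t'],im=c['image']); return c
def load(f):
    d=np.load(f'pics/{f}.npz'); return dict(image=d['im'],intrinsics=d['K'],R=d['R'],t=d['t'])
def ray(c,u,v):
    K=np.array(c['intrinsics']);R=np.array(c['R']);t=np.array(c['t'])
    d=R.T@np.linalg.inv(K)@np.array([u,v,1.]); return -R.T@t,d/np.linalg.norm(d)
def onz(c,u,v,z):
    o,d=ray(c,u,v); return o+d*(z-o[2])/d[2]
def proj(c,X):
    p=np.array(c['intrinsics'])@(np.array(c['R'])@np.array(X)+np.array(c['t'])); return p[:2]/p[2]
def tri(c1,p1,c2,p2):
    o1,d1=ray(c1,*p1);o2,d2=ray(c2,*p2)
    A=np.stack([d1,-d2],1); s=np.linalg.lstsq(A,o2-o1,rcond=None)[0]
    a=o1+d1*s[0];b=o2+d2*s[1]; return (a+b)/2,np.linalg.norm(a-b)
E
python3 - <<'E'
from h import *
for n in('scene','top','wrist'):
    c=cap(n,n+'0'); print(n,np.round(-np.array(c['R']).T@c['t'],3),np.round(c['R'],2).tolist(),np.round(c['intrinsics'],0).tolist())
print(r.sense())
E
```

```text
pics
scene [ 1.384 -0.633  0.701] [[0.53, 0.85, 0.02], [0.46, -0.27, -0.85], [-0.71, 0.46, -0.53]] [[453.0, 0.0, 322.0], [0.0, 453.0, 234.0], [0.0, 0.0, 1.0]]
top [ 0.242 -0.119  1.372] [[-0.0, -1.0, 0.0], [-0.98, 0.0, -0.22], [0.22, -0.0, -0.98]] [[515.0, 0.0, 317.0], [0.0, 515.0, 252.0], [0.0, 0.0, 1.0]]
wrist [0.214 0.592 0.384] [[-0.22, -0.98, 0.0], [-0.94, 0.21, 0.28], [-0.27, 0.06, -0.96]] [[403.0, 0.0, 322.0], [0.0, 403.0, 233.0], [0.0, 0.0, 1.0]]
{'time_s': 0.15, 'joints': array([ 9.19939587e+01,  2.20803485e+01,  4.00058028e-01, -2.02509691e-02,
       -6.84111957e+01, -1.48162655e+01]), 'joint_velocities': array([ 0.09387888, -0.07178397,  0.17469775,  0.17877712,  0.00213185,
       -0.02792879]), 'effort': array([ 2.74902686e-05, -3.91052377e+01,  1.87585706e+01,  4.22231868e+00,
        1.23425925e-02, -1.43571197e-04]), 'tcp_pos': array([0.13859384, 0.6089921 , 0.22173045]), 'ee_rot': array([[ 9.75034110e-01, -2.22054969e-01, -2.72896056e-04],
       [-2.22055118e-01, -9.75032790e-01, -1.60718116e-03],
       [ 9.07999597e-05,  1.62765442e-03, -9.99998671e-01]]), 'wrist_force': array([-0.57178362, -0.12261259, -0.29284196]), 'moment': array([ 0.03353428, -0.00591745, -0.00978949]), 'gripper_width': 0.9983504909465633}
```

View pics/scene0.png

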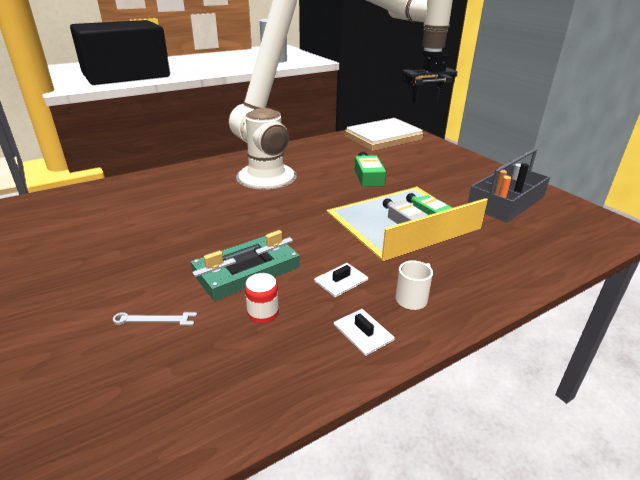

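View pics/top0.png

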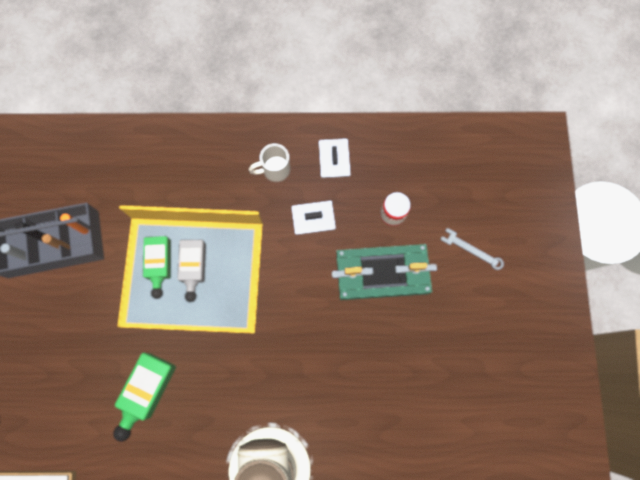

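View pics/wrist0.png

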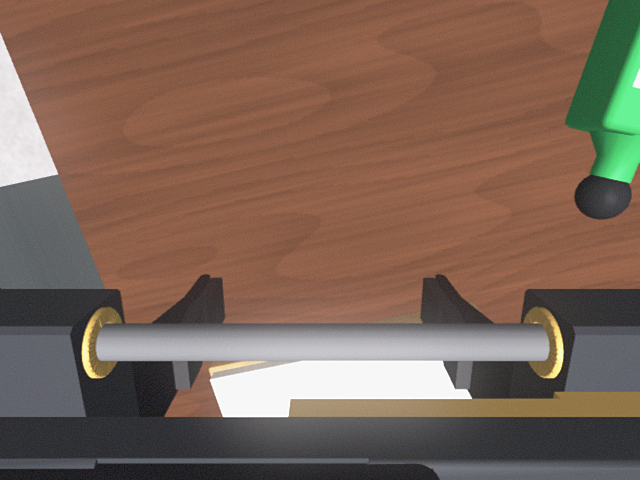

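The top view shows the sump at (383,271), plates with ribs at (314,217) and (335,157), the tray with a grey bottle at (190,265) and a small green one at (155,262), and a large green bottle at (143,390). There is no blue bottle.

Candidates:
- **Cover:** (314,217) is nearest the base, so I choose it. The other is (335,157).
- **Green bottle:** the smaller one, (155,262), is meant, not the one at (143,390).

Next I'll check these in a close crop.

```bash
python3 - <<'E'
from h import *
c=load('top0');im=c['image']
a=cv2.resize(im[185:315,280:445],None,fx=4.8,fy=4.5,interpolation=cv2.INTER_CUBIC)
cv2.imwrite('pics/crop1.png',a)
a=cv2.resize(im[195:345,110:270],None,fx=4,fy=4,interpolation=cv2.INTER_CUBIC)
cv2.imwrite('pics/crop2.png',a)
for n,p,z in [('coverN',(314,217),.008),('coverF',(335,157),.008),('greenS',(155,258),.029),('greenL',(143,390),.04),('grey',(190,258),.029),('capg',(157,293),.029),('capgrey',(190,296),.029)]:
    X=onz(c,*p,z);print(n,X.round(4),np.hypot(*X[:2]).round(3))
E
```

```text
coverN [ 0.651 -0.115  0.008] 0.661
coverF [ 0.828  -0.1752  0.008 ] 0.846
greenS [0.5326 0.3093 0.029 ] 0.616
greenL [0.1929 0.3138 0.04  ] 0.368
grey [0.5322 0.216  0.029 ] 0.574
capg [0.4386 0.2979 0.029 ] 0.53
capgrey [0.4303 0.2109 0.029 ] 0.479
```

View pics/crop1.png

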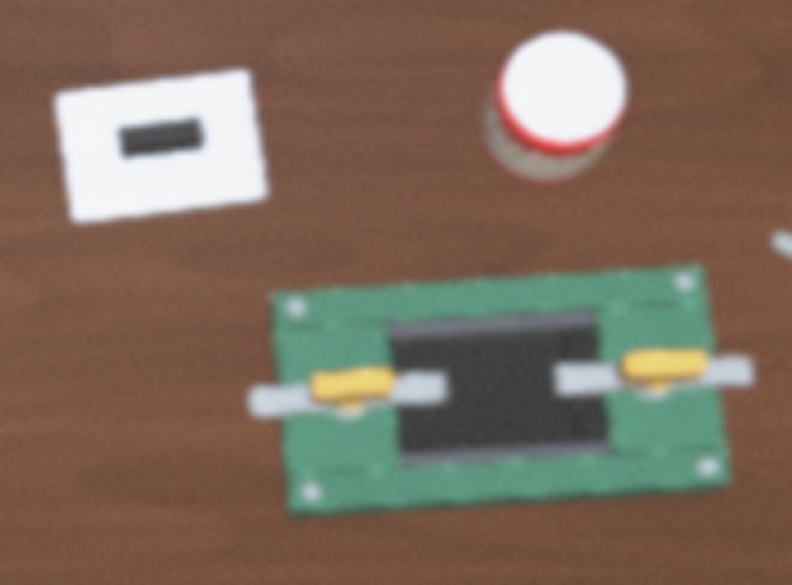

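View pics/crop2.png

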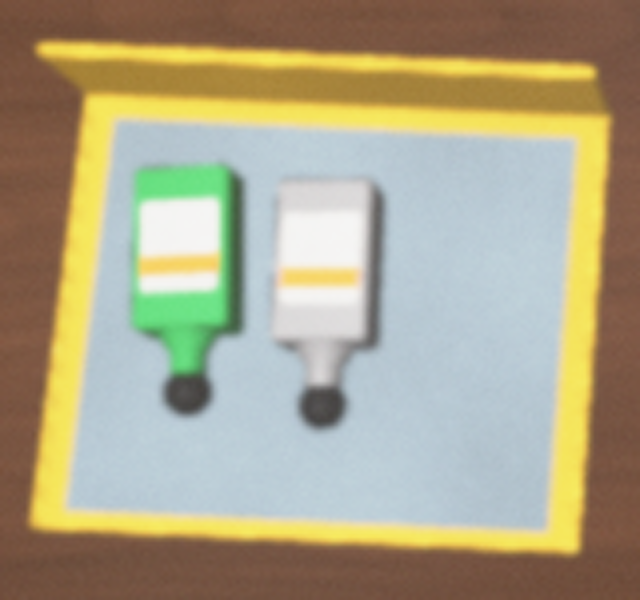

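Call:
servo_tool(slide=[[0.47,-0.94,0.07],[0.47,-0.94,0.07],[0.47,-0.94,0.07],[0.47,-0.94,0.07],[0.47,-0.94,0.07],[0.47,-0.94,0.07],[0.47,-0.94,0.07],[0.47,-0.94,0.07],[0.47,-0.94,0.07],[0.47,-0.94,0.07],[0.47,-0.94,0.07],[0.47,-0.94,0.07]], twist=[[0,0,-1],[0,0,-1],[0,0,-1],[0,0,-1],[0,0,-1],[0,0,-1],[0,0,-1],[0,0,-1],[0,0,-1],[0,0,-1],[0,0,-1],[0,0,-1]], gripper=[0,0,0,0,0,0,0,0,0,0,0,0])

```text
time_s: 1.65
tcp_pos: [0.4738, -0.062, 0.2726]
ee_rot: [[0.087, -0.996, 0.0], [-0.996, -0.087, 0.0], [-0.0, -0.0, -1.0]]
wrist_force: [1.5, 1.4, 1.0]
gripper_width: 1.0
```

Call:
servo_tool(slide=[[0.47,-0.94,0],[0.47,-0.94,0],[0,0,0]], twist=[[0,0,-0.1],[0,0,-0.1],[0,0,0]], gripper=[0,0,0])

```text
time_s: 2.02
tcp_pos: [0.5299, -0.1752, 0.2705]
ee_rot: [[0.064, -0.998, -0.003], [-0.998, -0.064, -0.0], [-0.0, 0.003, -1.0]]
wrist_force: [-0.8, 0.8, -0.1]
gripper_width: 1.002
```

```bash
python3 - <<'E'
from h import *
c=cap('wrist','w1'); s=r.sense();print(s['time_s'],s['tcp_pos'],s['ee_rot'].round(3).tolist(),s['joints'])
E
```

```text
2.075 [ 0.52916932 -0.1734824   0.27089252] [[0.066, -0.998, -0.003], [-0.998, -0.066, 0.0], [-0.001, 0.003, -1.0]] [-1.48611569e+00  1.36952728e+01 -4.54633129e+00 -1.96264067e-02
 -7.19153222e+01  5.25434111e+00]
```

View pics/w1.png

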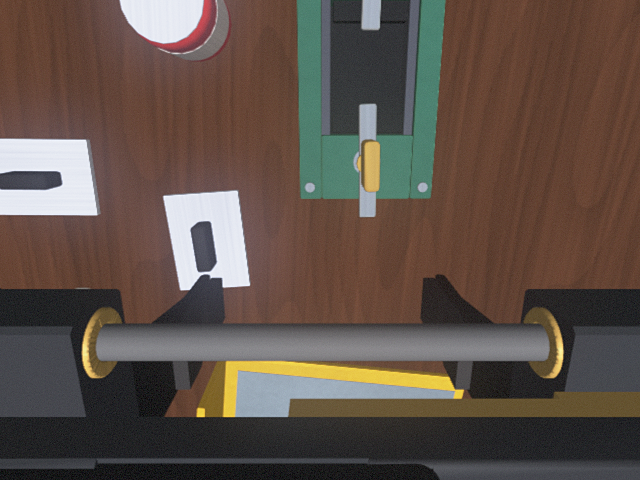

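Call:
servo_tool(slide=[[0.1,-0.8,0],[0.1,-0.8,0],[0,0,0]], twist=[[0,0,0],[0,0,0],[0,0,0]], gripper=[0,0,0])

```text
time_s: 2.45
tcp_pos: [0.5409, -0.2688, 0.2718]
ee_rot: [[0.067, -0.998, -0.001], [-0.998, -0.067, 0.0], [-0.0, 0.001, -1.0]]
wrist_force: [0.6, 0.8, 0.0]
gripper_width: 0.998
```

```bash
python3 - <<'E'
from h import *
c=cap('wrist','w2'); s=r.sense();print(s['time_s'],s['tcp_pos'],s['ee_rot'].round(3).tolist(),s['joints'])
E
```

```text
2.5 [ 0.540814   -0.26754967  0.27195426] [[0.069, -0.998, -0.001], [-0.998, -0.069, 0.001], [-0.001, 0.001, -1.0]] [-1.09790257e+01  1.82988355e+01  1.99075145e+00 -2.82583325e-02
 -7.37480567e+01  1.49155507e+01]
```

View pics/w2.png

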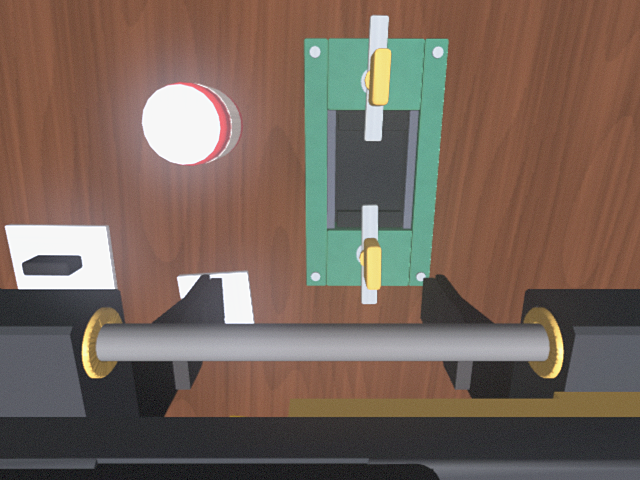

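```bash
cat > sump.py <<'E'
from h import *
def comps(m,amin):
    n,l,s,ce=cv2.connectedComponentsWithStats(m.astype(np.uint8));return [(s[i][4],ce[i],l==i) for i in range(1,n) if s[i][4]>amin]
E
python3 - <<'E'
from sump import *
c=load('w2');im=c['image'];h=cv2.cvtColor(im,cv2.COLOR_BGR2HSV)
roi=np.zeros(im.shape[:2],bool);roi[5:320,290:460]=1
g=roi&(h[...,0]>60)&(h[...,0]<95)&(h[...,1]>80)
cs=[x for x in comps(g,300)]
m=np.any([x[2] for x in cs],0)
pts=np.argwhere(m)[:,::-1].astype(np.int32)
hull=cv2.convexHull(pts);ap=cv2.approxPolyDP(hull,6,True)[:,0];print(ap.tolist())
P=[]
for u,v in [(315,52),(438,52),(421,277),(315,277)]:
    X=onz(c,u,v,.0405);P.append(X);print('screw',X.round(4))
P=np.array(P);print('centre',P.mean(0).round(4),'yaw', [np.degrees(np.arctan2(*( (a-b)[:2]*[-1,1]))).round(2) for a,b in[(P[3],P[0]),(P[2],P[1])]], 'xaxis',[np.degrees(np.arctan2(*((a-b)[1::-1]))).round(2) for a,b in[(P[0],P[1]),(P[3],P[2])]])
y=roi&(h[...,0]>12)&(h[...,0]<32)&(h[...,1]>110)&(h[...,2]>100)
for a,ce,mm in comps(y,60):
    cc=cv2.findContours(mm.astype(np.uint8),0,1)[0][0];print(a,ce.round(1),cv2.boundingRect(cc),cv2.minAreaRect(cc),onz(c,*ce,.08).round(4))
for a in ap: print(a,onz(c,*a,.04).round(4))
E
```

```text
[[447, 39], [428, 276], [422, 285], [307, 284], [305, 39]]
screw [ 0.5568 -0.4004  0.0405]
screw [ 0.4462 -0.4079  0.0405]
screw [ 0.4319 -0.1905  0.0405]
screw [ 0.5431 -0.1831  0.0405]
centre [ 0.4945 -0.2955  0.0405] yaw [np.float64(3.59), np.float64(3.77)] xaxis [np.float64(3.89), np.float64(3.85)]
1056 [379.   76.7] (365, 49, 26, 56) ((377.13616943359375, 76.32101440429688), (24.015640258789062, 55.89094924926758), 3.5763344764709473) [ 0.502  -0.3798  0.08  ]
769 [371.9 263.7] (360, 239, 21, 51) ((370.0, 264.0), (50.0, 20.0), 90.0) [ 0.4912 -0.2162  0.08  ]
[447  39] [ 0.4396 -0.4192  0.04  ]
[428 276] [ 0.4246 -0.192   0.04  ]
[422 285] [ 0.4295 -0.1814  0.04  ]
[307 284] [ 0.551  -0.1743  0.04  ]
[305  39] [ 0.5664 -0.4106  0.04  ]
```

Sump centre is (0.4945,-0.2955) with yaw about 3.7°. The nuts predicted from that sit at (0.489,-0.212) and (0.500,-0.379), matching the gold blobs. I'll go to the +y nut first.

Call:
servo_tool(slide=[[-0.86,0.92,0],[0,0,-0.9],[0,0,-0.9],[0,0,-0.9],[0,0,0]], twist=[[0,0,0],[0,0,0],[0,0,0],[0,0,0],[0,0,0]], gripper=[0,0,0,0,0])

```text
time_s: 3.12
tcp_pos: [0.4952, -0.2199, 0.1073]
ee_rot: [[0.071, -0.997, -0.009], [-0.997, -0.071, 0.002], [-0.003, 0.009, -1.0]]
wrist_force: [0.6, -1.2, 1.1]
gripper_width: 1.003
```

```bash
python3 - <<'E'
from h import *
c=cap('wrist','w3'); s=r.sense();print(s['time_s'],s['tcp_pos'],s['ee_rot'].round(3).tolist(),s['joints'],s['moment'])
print(proj(c,[.489,-.2122,.085]))
E
```

```text
3.175 [ 0.49805102 -0.22089264  0.11037607] [[0.072, -0.997, -0.003], [-0.997, -0.072, -0.0], [0.0, 0.003, -1.0]] [-6.84578877e+00  2.06761824e+01 -1.95421324e+01  3.69915670e-02
 -4.99269485e+01  1.09421146e+01] [ 0.00879404 -0.17678849 -0.02158908]
[334.63828492 293.05247083]
```

View pics/w3.png

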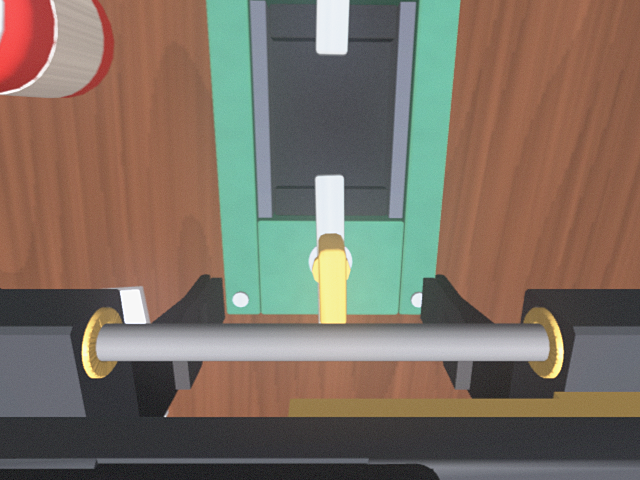

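Call:
servo_tool(slide=[[-0.15,0.15,0],[0,0,-0.5],[0,0,-0.4],[0,0,0]], twist=[[0,0,0],[0,0,0],[0,0,0],[0,0,0]], gripper=[0,0,0,0])

```text
time_s: 3.68
tcp_pos: [0.4893, -0.2126, 0.0573]
ee_rot: [[0.07, -0.998, 0.0], [-0.998, -0.07, 0.0], [-0.0, -0.0, -1.0]]
wrist_force: [0.6, -0.5, -0.4]
gripper_width: 1.001
```

Call:
servo_tool(slide=[[0,0,-0.04],[0,0,0],[0,0,0],[0,0,0],[0,0,0],[0,0,0]], twist=[[0,0,0],[0,0,0],[0,0,0],[0,0,0],[0,0,0],[0,0,0]], gripper=[1,1,1,1,1,1])

```text
time_s: 4.42
tcp_pos: [0.4896, -0.2131, 0.054]
ee_rot: [[0.069, -0.998, -0.0], [-0.998, -0.069, -0.0], [-0.0, 0.0, -1.0]]
wrist_force: [-0.3, -0.0, 0.1]
gripper_width: 0.405
```

```bash
python3 - <<'E'
from h import *
s=r.sense();print(s['time_s'],s['tcp_pos'],s['moment'],s['gripper_width']*87,np.degrees(np.arctan2(s['ee_rot'][0,0],-s['ee_rot'][1,0])))
E
```

```text
4.425 [ 0.48956831 -0.21310695  0.05396033] [ 0.08544907 -0.05192194 -0.03877023] 35.20448079129606 3.9763059102849025
```

Still closing. I'll give it more rows, then feel counter-clockwise by 3°.

Call:
servo_tool(slide=[[0,0,0],[0,0,0],[0,0,0],[0,0,0]], twist=[[0,0,0],[0,0,0],[0,0,0],[0,0,0]], gripper=[1,1,1,1])

```text
time_s: 4.92
tcp_pos: [0.4893, -0.2131, 0.0539]
ee_rot: [[0.07, -0.998, -0.001], [-0.998, -0.07, 0.0], [-0.0, 0.001, -1.0]]
wrist_force: [-1.6, 0.6, 0.4]
gripper_width: 0.158
```

```bash
cat > s.py <<'E'
from h import *
s=r.sense();print(s['time_s'],s['tcp_pos'].round(4),'F',s['wrist_force'].round(2),'M',s['moment'].round(3),'w',round(s['gripper_width']*87,2),'yaw',np.degrees(np.arctan2(s['ee_rot'][0,0],-s['ee_rot'][1,0])).round(2),'q',s['joints'].round(1))
E
python3 s.py
```

```text
4.925 [ 0.4893 -0.2131  0.0539] F [-1.63  0.63  0.37] M [0.033 0.178 0.12 ] w 13.73 yaw 3.99 q [ -6.1  24.  -24.5   0.  -41.5  10.1]
```

Call:
servo_tool(slide=[[0,0,0],[0,0,0]], twist=[[0,0,0.6],[0,0,0]], gripper=[1,1])

```text
time_s: 5.18
tcp_pos: [0.4893, -0.2131, 0.054]
ee_rot: [[0.131, -0.991, -0.0], [-0.991, -0.131, 0.0], [-0.0, 0.0, -1.0]]
wrist_force: [-0.5, 0.6, 0.8]
gripper_width: 0.158
```

```bash
python3 s.py
```

```text
5.175 [ 0.4893 -0.2131  0.054 ] F [-0.49  0.63  0.84] M [ 0.087  0.291 -0.017] w 13.78 yaw 7.53 q [ -6.1  24.  -24.5  -0.  -41.5  13.6]
```

Call:
servo_tool(slide=[[0,0,0.004],[0,0,0]], twist=[[0,0,1],[0,0,0]], gripper=[1,1])

```text
time_s: 5.42
tcp_pos: [0.4893, -0.2131, 0.0543]
ee_rot: [[0.233, -0.972, -0.0], [-0.972, -0.233, 0.0], [-0.0, 0.0, -1.0]]
wrist_force: [-1.7, -0.1, 1.0]
gripper_width: 0.157
```

```bash
python3 s.py
```

```text
5.425 [ 0.4893 -0.2131  0.0543] F [-1.66 -0.09  1.01] M [0.098 0.339 0.082] w 13.68 yaw 13.48 q [ -6.1  24.  -24.5   0.  -41.5  19.6]
```

Call:
servo_tool(slide=[[0,0,0.004],[0,0,0.004],[0,0,0.004],[0,0,0.004],[0,0,0.004],[0,0,0.004],[0,0,0.004],[0,0,0.004],[0,0,0.004],[0,0,0.004],[0,0,0.004],[0,0,0.004]], twist=[[0,0,0.98],[0,0,0.98],[0,0,0.98],[0,0,0.98],[0,0,0.98],[0,0,0.98],[0,0,0.98],[0,0,0.98],[0,0,0.98],[0,0,0.98],[0,0,0.98],[0,0,0.98]], gripper=[1,1,1,1,1,1,1,1,1,1,1,1])

```text
time_s: 6.92
tcp_pos: [0.4896, -0.2128, 0.0573]
ee_rot: [[0.995, -0.102, 0.0], [-0.102, -0.995, 0.0], [0.0, -0.0, -1.0]]
wrist_force: [-1.3, 1.5, 2.8]
gripper_width: 0.158
```

Call:
servo_tool(slide=[[0,0,0]], twist=[[0,0,0]], gripper=[1])

```text
time_s: 7.05
tcp_pos: [0.4896, -0.2129, 0.0573]
ee_rot: [[0.994, -0.105, 0.0], [-0.105, -0.994, 0.0], [0.0, -0.0, -1.0]]
wrist_force: [-1.1, 2.3, 2.7]
gripper_width: 0.162
```

```bash
python3 s.py
```

```text
7.05 [ 0.4896 -0.2129  0.0573] F [-1.11  2.31  2.75] M [ 0.538  0.368 -0.07 ] w 14.09 yaw 83.95 q [ -6.1  23.8 -24.3  -0.  -41.9  90.1]
```

Call:
servo_tool(slide=[[0,0,0],[0,0,0],[0,0,0.6],[0,-0.2,0.3],[0,-0.6,0],[0,-0.6,0],[0,-0.6,0],[0.1,-0.4,0],[0.1,-0.4,0],[0,0,0],[0,0,0],[0,0,0]], twist=[[0,0,0],[0,0,0],[0,0,0],[0,0,-1],[0,0,-1],[0,0,-1],[0,0,-1],[0,0,-1],[0,0,-1],[0,0,-1],[0,0,-1],[0,0,-1]], gripper=[0.5,0.5,0.5,0.5,0.5,0.5,0.5,0.5,0.5,0.5,0.5,0.5])

```text
time_s: 8.55
tcp_pos: [0.5015, -0.3813, 0.1107]
ee_rot: [[0.498, -0.867, -0.0], [-0.867, -0.498, 0.0], [-0.0, 0.0, -1.0]]
wrist_force: [-0.0, -0.3, 0.1]
gripper_width: 0.497
```

Call:
servo_tool(slide=[[0,0,0],[0,0,0],[0,0,0],[0,0,0],[0,0,0],[0,0,0]], twist=[[0,0,-1],[0,0,-1],[0,0,-1],[0,0,-1],[0,0,-0.3],[0,0,0]], gripper=[0.5,0.5,0.5,0.5,0.5,0.5])

```text
time_s: 9.3
tcp_pos: [0.5015, -0.3811, 0.1109]
ee_rot: [[0.076, -0.997, -0.0], [-0.997, -0.076, 0.0], [-0.0, 0.0, -1.0]]
wrist_force: [0.7, 0.4, 0.4]
gripper_width: 0.498
```

```bash
python3 s.py; python3 - <<'E'
from h import *
c=cap('top','t1');cv2.imwrite('pics/t1c.png',cv2.resize(c['image'][185:315,280:445],None,fx=4,fy=4,interpolation=cv2.INTER_CUBIC))
c=cap('wrist','w4');print(proj(c,[.5,-.3788,.085]))
E
```

```text
9.3 [ 0.5015 -0.3811  0.1109] F [0.66 0.36 0.38] M [ 0.087 -0.063  0.011] w 43.29 yaw 4.37 q [-22.5  27.9  -7.2   0.  -54.9  26.9]
[326.38119045 279.79283001]
```

View pics/w4.png

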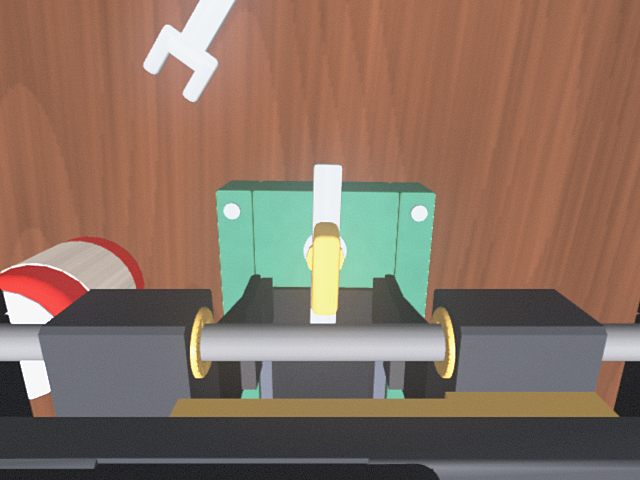

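View pics/t1c.png

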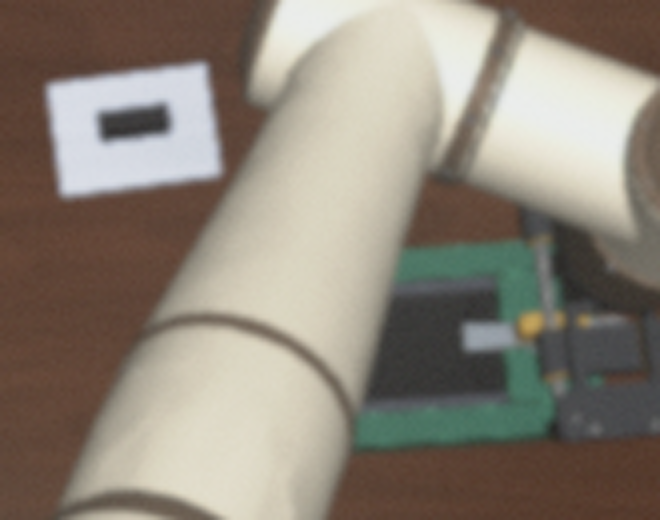

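Call:
servo_tool(slide=[[0,0.02,-0.5],[0,0,-0.43],[0,0,0],[0,0,0],[0,0,0],[0,0,0],[0,0,0],[0,0,0],[0,0,0]], twist=[[0,0,0],[0,0,0],[0,0,0],[0,0,0],[0,0,0],[0,0,0],[0,0,0],[0,0,0],[0,0,0]], gripper=[0.5,0.5,0.5,1,1,1,1,1,1])

```text
time_s: 10.52
tcp_pos: [0.5002, -0.3801, 0.0559]
ee_rot: [[0.075, -0.997, -0.002], [-0.997, -0.075, 0.0], [-0.0, 0.002, -1.0]]
wrist_force: [-5.9, -1.4, 5.9]
gripper_width: 0.157
```

```bash
python3 s.py
```

```text
10.525 [ 0.5002 -0.3801  0.0559] F [-5.86 -1.44  5.95] M [-0.194  1.593 -0.013] w 13.67 yaw 4.32 q [-22.5  31.3 -10.5   0.1 -48.4  26.8]
```

Gripped. Now I'll feel clockwise.

Call:
servo_tool(slide=[[0,0,0],[0,0,0]], twist=[[0,0,-0.6],[0,0,0]], gripper=[1,1])

```text
time_s: 10.78
tcp_pos: [0.5002, -0.3802, 0.0561]
ee_rot: [[0.013, -1.0, -0.003], [-1.0, -0.013, -0.0], [-0.0, 0.003, -1.0]]
wrist_force: [-5.3, -0.6, 6.9]
gripper_width: 0.157
```

```bash
python3 s.py
```

```text
10.775 [ 0.5002 -0.3802  0.0561] F [-5.31 -0.63  6.91] M [-0.223  1.709  0.058] w 13.68 yaw 0.74 q [-22.5  31.3 -10.5   0.1 -48.4  23.2]
```

Call:
servo_tool(slide=[[0,0,0],[0,0,0]], twist=[[0,0,-0.6],[0,0,0]], gripper=[1,1])

```text
time_s: 11.02
tcp_pos: [0.5002, -0.3802, 0.0562]
ee_rot: [[-0.05, -0.999, -0.003], [-0.999, 0.05, 0.0], [0.0, 0.003, -1.0]]
wrist_force: [-5.8, -1.0, 6.7]
gripper_width: 0.159
```

```bash
python3 s.py
```

```text
11.025 [ 0.5002 -0.3802  0.0562] F [-5.77 -0.98  6.69] M [-0.164  1.743  0.006] w 13.85 yaw -2.86 q [-22.5  31.3 -10.5   0.1 -48.4  19.6]
```

Call:
servo_tool(slide=[[0,0,0.004],[0,0,0.004],[0,0,0.004],[0,0,0.004],[0,0,0.004],[0,0,0.004],[0,0,0.004],[0,0,0.004],[0,0,0.004],[0,0,0.004],[0,0,0.004],[0,0,0.004]], twist=[[0,0,-1],[0,0,-1],[0,0,-1],[0,0,-1],[0,0,-1],[0,0,-1],[0,0,-1],[0,0,-1],[0,0,-1],[0,0,-1],[0,0,-1],[0,0,-1]], gripper=[1,1,1,1,1,1,1,1,1,1,1,1])

```text
time_s: 12.52
tcp_pos: [0.4995, -0.3797, 0.0593]
ee_rot: [[-0.966, -0.259, -0.004], [-0.259, 0.966, 0.001], [0.004, 0.002, -1.0]]
wrist_force: [-7.4, 1.5, 8.8]
gripper_width: 0.158
```

Call:
servo_tool(slide=[[0,0,0],[0,0,0]], twist=[[0,0,-0.2],[0,0,0]], gripper=[1,1])

```text
time_s: 12.78
tcp_pos: [0.4995, -0.3796, 0.0593]
ee_rot: [[-0.97, -0.241, -0.004], [-0.241, 0.97, 0.001], [0.004, 0.002, -1.0]]
wrist_force: [-6.7, 1.4, 8.4]
gripper_width: 0.16
```

```bash
python3 s.py
```

```text
12.775 [ 0.4995 -0.3796  0.0593] F [-6.73  1.38  8.41] M [0.402 2.084 0.091] w 13.9 yaw -76.03 q [-22.5  31.1 -10.3   0.1 -48.8 -53.6]
```

Call:
servo_tool(slide=[[0,0,0],[0,0,0],[0,0,0.8],[0,0,0.8],[0,0,0.8],[0,0.6,0.4],[0,0.6,0],[0,0.6,0],[0.2,0.6,0],[0.2,0.6,0],[0.2,0.6,0],[0.2,0.4,0]], twist=[[0,0,0],[0,0,0],[0,0,0],[0,0,1],[0,0,1],[0,0,1],[0,0,1],[0,0,1],[0,0,1],[0,0,1],[0,0,1],[0,0,1]], gripper=[0.5,0.5,0.5,0.5,0.5,0.5,0.5,0.5,0.5,0.5,0.5,0.5])

```text
time_s: 14.28
tcp_pos: [0.5504, -0.138, 0.2261]
ee_rot: [[-0.371, -0.929, 0.001], [-0.929, 0.371, 0.001], [-0.001, -0.001, -1.0]]
wrist_force: [0.2, -0.5, -0.0]
gripper_width: 0.498
```

Call:
servo_tool(slide=[[0.3,0.5,0],[0.3,0.5,0],[0.3,0.5,0],[0.3,0.2,0],[0,0,0],[0,0,0]], twist=[[0,0,1],[0,0,1],[0,0,1],[0,0,1],[0,0,0.6],[0,0,0]], gripper=[0.5,0.5,0.5,0.5,0.5,0.5])

```text
time_s: 15.02
tcp_pos: [0.622, -0.0373, 0.2256]
ee_rot: [[0.096, -0.995, -0.0], [-0.995, -0.096, 0.0], [-0.0, 0.0, -1.0]]
wrist_force: [-0.7, 0.3, 0.3]
gripper_width: 0.5
```

```bash
python3 s.py; python3 - <<'E'
from h import *
c=cap('top','t2')
c=cap('wrist','w5')
E
```

```text
15.025 [ 0.622  -0.0373  0.2256] F [-0.67  0.27  0.32] M [ 0.097 -0.072  0.005] w 43.47 yaw 5.53 q [ 11.4  21.7   0.5  -0.  -68.7  -5.9]
```

View pics/w5.png

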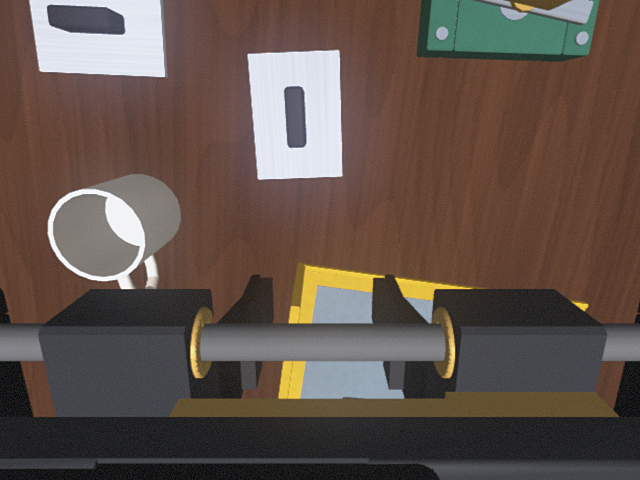

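View pics/t2.png

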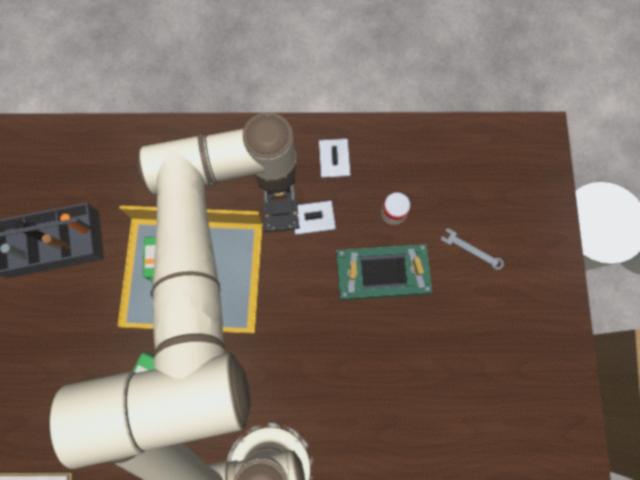

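Both bars have swung across the box, and the meant cover is the plate at (297,115) in the wrist view.

```bash
cat > cov.py <<'E'
from sump import *
def cover(c,x0,y0,x1,y1,zt=.008):
    im=c['image'];h=cv2.cvtColor(im,cv2.COLOR_BGR2HSV)
    roi=np.zeros(im.shape[:2],bool);roi[y0:y1,x0:x1]=1
    m=roi&(h[...,1]<60)&(h[...,2]>110)
    a,ce,mm=max(comps(m,200),key=lambda x:x[0])
    cc=max(cv2.findContours(mm.astype(np.uint8),0,1)[0],key=len)
    W=np.array([onz(c,*p[0],zt)[:2] for p in cc]).astype(np.float32)
    rc=cv2.minAreaRect(W*1000);print('plate',rc)
    b=cv2.boxPoints(rc)
    e=b-np.roll(b,1,0);i=np.argmax(np.linalg.norm(e,axis=1));e=e[i];e=e if e[1]>0 else -e
    print('yaw',np.degrees(np.arctan2(-e[0],e[1])))
    k=roi&(h[...,2]<75)
    x,y,w,hh=cv2.boundingRect(cc);q=np.zeros_like(k);q[y:y+hh,x:x+w]=1
    for a,ce,mm in comps(k&q,100):print('rib',a,ce.round(1),onz(c,*ce,.03).round(4))
E
python3 - <<'E'
from cov import *
c=load('w5');cover(c,230,40,360,200)
E
```

```text
plate ((652.5610961914062, -109.96903991699219), (82.56092834472656, 113.50347900390625), 7.885690212249756)
yaw 7.885705
```

Call:
servo_tool(slide=[[0.25,-0.6,-0.3],[0.25,-0.6,-0.5],[0,0,-0.8],[0,0,-0.6],[0,0,0],[0,0,0]], twist=[[0,0,0.4],[0,0,0],[0,0,0],[0,0,0],[0,0,0],[0,0,0]], gripper=[0.5,0.5,0.5,0.5,0.5,0.5])

```text
time_s: 15.88
tcp_pos: [0.6529, -0.1101, 0.0961]
ee_rot: [[0.138, -0.99, 0.003], [-0.99, -0.138, -0.001], [0.001, -0.003, -1.0]]
wrist_force: [0.6, 0.2, 0.2]
gripper_width: 0.501
```

```bash
python3 s.py; python3 - <<'E'
from h import *
c=cap('wrist','w6'); print(proj(c,[.6525,-.110,.036]))
E
```

```text
15.875 [ 0.6529 -0.1101  0.0961] F [0.59 0.17 0.22] M [ 0.168 -0.085  0.014] w 43.62 yaw 7.95 q [  4.4  31.4  -3.3   0.1 -55.1   3.5]
[324.35410512 253.60278386]
```

View pics/w6.png

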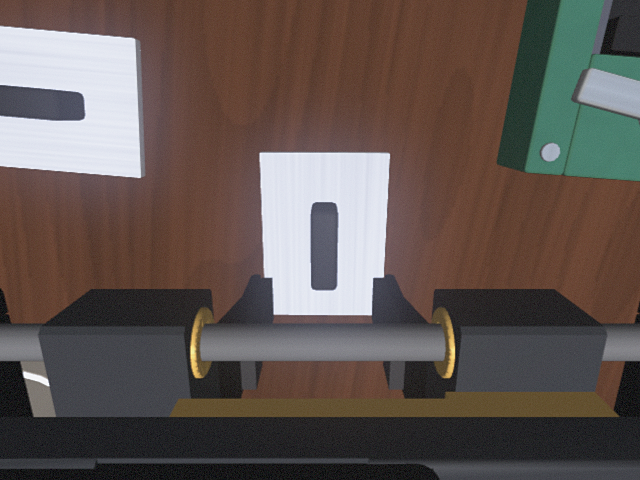

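Call:
servo_tool(slide=[[0,-0.05,-0.6],[0,0,-0.5],[0,0,-0.28],[0,0,0],[0,0,0]], twist=[[0,0,0],[0,0,0],[0,0,0],[0,0,0],[0,0,0]], gripper=[0.5,0.5,0.5,0.5,0.5])

```text
time_s: 16.55
tcp_pos: [0.653, -0.1128, 0.0132]
ee_rot: [[0.139, -0.99, 0.003], [-0.99, -0.139, -0.0], [0.001, -0.003, -1.0]]
wrist_force: [-0.8, -0.3, -0.1]
gripper_width: 0.497
```

Call:
servo_tool(slide=[[0,0,-0.03],[0,0,0],[0,0,0],[0,0,0],[0,0,0],[0,0,0]], twist=[[0,0,0],[0,0,0],[0,0,0],[0,0,0],[0,0,0],[0,0,0]], gripper=[1,1,1,1,1,1])

```text
time_s: 17.3
tcp_pos: [0.6519, -0.1129, 0.0099]
ee_rot: [[0.138, -0.99, 0.001], [-0.99, -0.138, -0.0], [0.0, -0.001, -1.0]]
wrist_force: [0.9, 0.8, 1.3]
gripper_width: 0.18
```

```bash
python3 s.py
```

```text
17.3 [ 0.6519 -0.1129  0.0099] F [0.93 0.76 1.28] M [ 0.219 -0.154  0.054] w 15.64 yaw 7.95 q [  4.2  37.1  -7.3   0.  -45.6   3.8]
```

Call:
servo_tool(slide=[[0,0,0.3],[0,0,0.6],[0,0,0.6],[0,0,0.6],[-0.4,-0.4,0.2],[-0.55,-0.66,0],[-0.55,-0.66,0],[-0.55,-0.66,0],[-0.55,-0.66,0],[0,0,0],[0,0,0]], twist=[[0,0,0],[0,0,0],[0,0,0],[0,0,0],[0,0,-0.2],[0,0,-0.2],[0,0,-0.2],[0,0,-0.1],[0,0,0],[0,0,0],[0,0,0]], gripper=[1,1,1,1,1,1,1,1,1,1,1])

```text
time_s: 18.68
tcp_pos: [0.4955, -0.2953, 0.1481]
ee_rot: [[0.065, -0.998, 0.001], [-0.998, -0.065, 0.0], [0.0, -0.001, -1.0]]
wrist_force: [0.3, 0.7, -2.7]
gripper_width: 0.179
```

```bash
python3 s.py; python3 - <<'E'
from h import *
c=cap('wrist','w7')
E
```

```text
18.675 [ 0.4955 -0.2953  0.1481] F [ 0.31  0.69 -2.7 ] M [ 0.09  -0.091 -0.067] w 15.61 yaw 3.7 q [-14.7  21.  -12.5  -0.  -56.4  18.4]
```

View pics/w7.png

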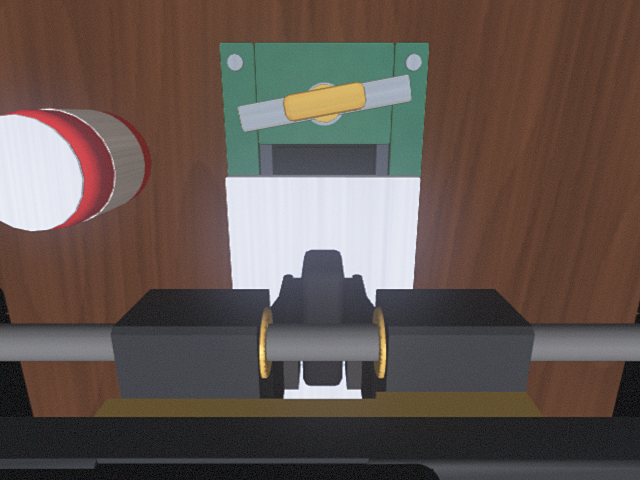

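```bash
python3 - <<'E'
from h import *
c=load('w7')
a=onz(c,226.5,177.5,.1462);b=onz(c,420,177.5,.1462);print(a,b,np.linalg.norm(a-b))
yw=np.arctan2((a-b)[1],(a-b)[0]);print('yaw',np.degrees(yw))
m=(a+b)/2+.055*np.array([-np.sin(yw),np.cos(yw),0]);print('cover c',m)
s=[onz(c,235,62,.0405),onz(c,414,62,.0405)];print(s)
y0=np.radians(3.75);R=np.array([[np.cos(y0),-np.sin(y0)],[np.sin(y0),np.cos(y0)]])
print('sump c',(s[0]+s[1])[:2]/2+R@[0,.109])
for u,v,z in[(260,145,.04),(388,145,.04)]:
  X=onz(c,u,v,z);print(R.T@(X[:2]-[.4945,-.2955]))
E
```

```text
[ 0.53872932 -0.34535564  0.1462    ] [ 0.45975128 -0.35050253  0.1462    ] 0.07914556968936841
yaw 3.728611397275272
cover c [ 0.49566361 -0.2930455   0.1462    ]
[array([ 0.55748725, -0.40077152,  0.0405    ]), array([ 0.44641108, -0.4080021 ,  0.0405    ])]
sump c [ 0.49482022 -0.29562018]
[ 0.0426884  -0.05859657]
[-0.04153208 -0.05856331]
```

Call:
servo_tool(slide=[[-0.01,-0.043,-0.5],[0,0,-0.5],[0,0,-0.5],[0,0,-0.04],[0,0,0],[0,0,0]], twist=[[0,0,0],[0,0,0],[0,0,0],[0,0,0],[0,0,0],[0,0,0]], gripper=[1,1,1,1,1,1])

```text
time_s: 19.48
tcp_pos: [0.4963, -0.298, 0.0568]
ee_rot: [[0.066, -0.998, 0.003], [-0.998, -0.066, -0.001], [0.001, -0.003, -1.0]]
wrist_force: [0.2, 0.6, -2.3]
gripper_width: 0.186
```

```bash
python3 s.py; python3 - <<'E'
from h import *
c=cap('wrist','w8')
E
```

```text
19.475 [ 0.4963 -0.298   0.0568] F [ 0.23  0.61 -2.34] M [ 0.059 -0.064 -0.   ] w 16.14 yaw 3.79 q [-14.9  27.2 -18.    0.  -44.5  18.7]
```

View pics/w8.png

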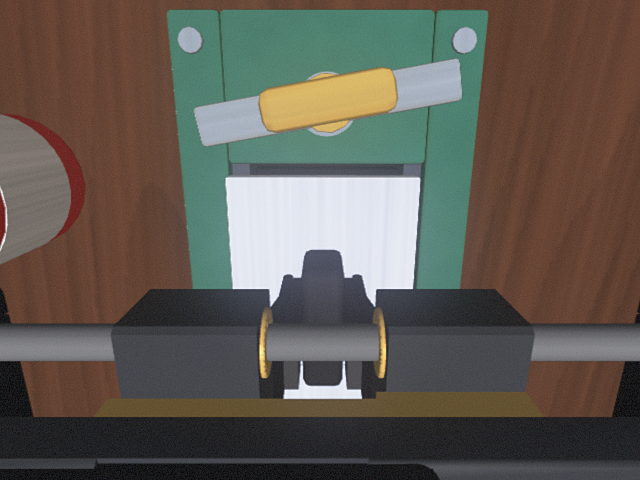

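Call:
servo_tool(slide=[[-0.025,0,-0.08],[0,0,-0.08],[0,0,-0.04],[0,0,0]], twist=[[0,0,0],[0,0,0],[0,0,0],[0,0,0]], gripper=[1,1,1,1])

```text
time_s: 20.02
tcp_pos: [0.4934, -0.2979, 0.044]
ee_rot: [[0.065, -0.998, -0.0], [-0.998, -0.065, -0.0], [0.0, 0.0, -1.0]]
wrist_force: [-1.4, 1.5, 4.7]
gripper_width: 0.177
```

```bash
python3 s.py
```

```text
20.025 [ 0.4934 -0.2979  0.044 ] F [-1.38  1.48  4.67] M [ 0.658  0.558 -0.013] w 15.37 yaw 3.75 q [-15.   28.1 -18.9   0.  -43.   18.8]
```

Call:
servo_tool(slide=[[0,0,-0.04],[0,0,-0.03],[0,0,0]], twist=[[0,0,0],[0,0,0],[0,0,0]], gripper=[1,1,1])

```text
time_s: 20.4
tcp_pos: [0.4934, -0.2979, 0.0418]
ee_rot: [[0.066, -0.998, -0.0], [-0.998, -0.066, -0.001], [0.001, 0.0, -1.0]]
wrist_force: [-4.2, 5.5, 16.1]
gripper_width: 0.181
```

```bash
python3 s.py
```

```text
20.4 [ 0.4934 -0.2979  0.0418] F [-4.24  5.5  16.14] M [ 1.538  1.48  -0.032] w 15.78 yaw 3.79 q [-15.   28.3 -19.    0.1 -42.7  18.7]
```

Call:
servo_tool(slide=[[0,0,-0.04],[0,0,0]], twist=[[0,0,0],[0,0,0]], gripper=[1,1])

```text
time_s: 20.65
tcp_pos: [0.4934, -0.2979, 0.0417]
ee_rot: [[0.067, -0.998, 0.0], [-0.998, -0.067, -0.001], [0.001, 0.0, -1.0]]
wrist_force: [-8.1, 8.5, 28.8]
gripper_width: 0.184
```

```bash
python3 s.py
```

```text
20.65 [ 0.4934 -0.2979  0.0417] F [-8.15  8.5  28.84] M [ 2.471  2.628 -0.082] w 16.0 yaw 3.83 q [-15.   28.3 -19.1   0.1 -42.6  18.7]
```

Call:
servo_tool(slide=[[0,0,0.06],[0,0,0],[0,0,0],[0,0,0],[0,0,0.6],[0,0.3,0.9],[0,0.9,0.6],[0,0,0],[0,0,0]], twist=[[0,0,0],[0,0,0],[0,0,0],[0,0,0],[0,0,0],[0,0,0],[0,0,0],[0,0,0],[0,0,0]], gripper=[1,0.5,0.5,0.5,0.5,0.5,0.5,0.5,0.5])

```text
time_s: 21.78
tcp_pos: [0.4926, -0.2276, 0.1638]
ee_rot: [[0.065, -0.998, -0.002], [-0.998, -0.065, 0.001], [-0.001, 0.002, -1.0]]
wrist_force: [0.1, 0.5, 0.0]
gripper_width: 0.503
```

```bash
python3 s.py; python3 - <<'E'
from h import *
c=cap('wrist','w9');c=cap('scene','s1')
cv2.imwrite('pics/s1c.png',cv2.resize(c['image'][225:305,180:310],None,fx=6,fy=6,interpolation=cv2.INTER_CUBIC))
E
```

```text
21.775 [ 0.4926 -0.2276  0.1638] F [0.06 0.54 0.  ] M [ 0.062 -0.049  0.03 ] w 43.74 yaw 3.74 q [ -7.7  17.1 -16.   -0.  -57.1  11.4]
```

View pics/w9.png

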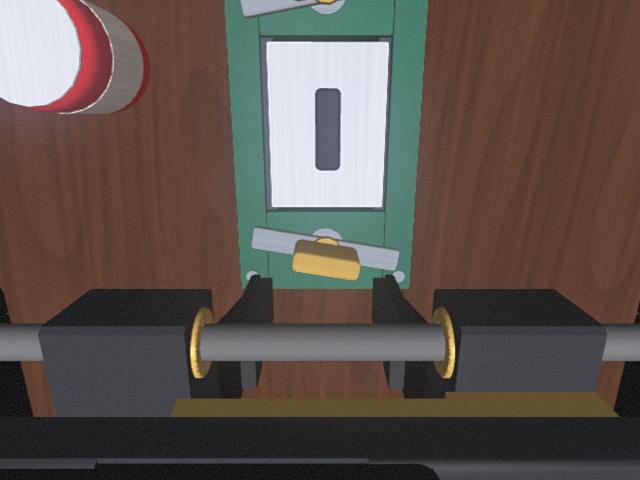

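View pics/s1c.png

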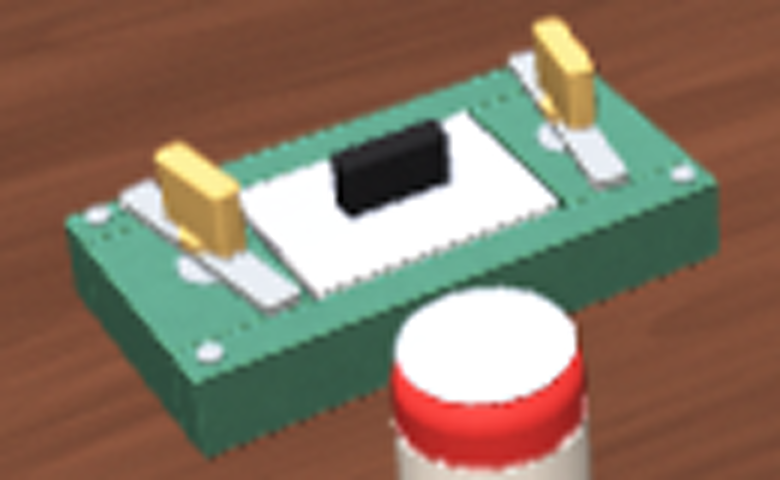

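The cover is flush with an even gap all round: the plate spans (267,40)-(388,210) in the wrist view, and no step shows in the scene view. Now I'll tighten the +y nut.

Call:
servo_tool(slide=[[-0.05,0.24,0],[0,0,0],[0,0,0],[0,0,0],[0,0,0],[0,0,0],[0,0,0],[0,0,0],[0,0,0],[0,0,0],[0,0,0],[0,0,-0.4]], twist=[[0,0,1],[0,0,1],[0,0,1],[0,0,1],[0,0,1],[0,0,1],[0,0,1],[0,0,1],[0,0,1],[0,0,1],[0,0,1],[0,0,1]], gripper=[0.5,0.5,0.5,0.5,0.5,0.5,0.5,0.5,0.5,0.5,0.5,0.5])

```text
time_s: 23.38
tcp_pos: [0.4911, -0.2147, 0.1406]
ee_rot: [[0.97, -0.244, 0.001], [-0.244, -0.97, -0.001], [0.002, 0.0, -1.0]]
wrist_force: [0.6, -0.2, 0.1]
gripper_width: 0.499
```

Call:
servo_tool(slide=[[0,0,-0.4],[0,0,0],[0,0,0]], twist=[[0,0,1],[0,0,0.4],[0,0,0]], gripper=[0.5,0.5,0.5])

```text
time_s: 23.75
tcp_pos: [0.4896, -0.2142, 0.1152]
ee_rot: [[0.995, -0.104, -0.003], [-0.104, -0.995, 0.0], [-0.003, 0.0, -1.0]]
wrist_force: [0.5, 0.2, -0.6]
gripper_width: 0.502
```

```bash
python3 s.py
```

```text
23.75 [ 0.4896 -0.2142  0.1152] F [ 0.48  0.24 -0.55] M [-0.054 -0.001 -0.024] w 43.67 yaw 84.02 q [ -6.2  19.5 -20.6   0.  -50.1  90.3]
```

Call:
servo_tool(slide=[[0,0.02,-0.5],[0,0,-0.45],[0,0,0],[0,0,0],[0,0,0],[0,0,0],[0,0,0],[0,0,0],[0,0,0]], twist=[[0,0,0],[0,0,0],[0,0,0],[0,0,0],[0,0,0],[0,0,0],[0,0,0],[0,0,0],[0,0,0]], gripper=[0.5,0.5,0.5,1,1,1,1,1,1])

```text
time_s: 24.88
tcp_pos: [0.4908, -0.2128, 0.0605]
ee_rot: [[0.995, -0.102, 0.001], [-0.102, -0.995, -0.001], [0.001, 0.001, -1.0]]
wrist_force: [-2.0, -5.2, 4.0]
gripper_width: 0.158
```

```bash
python3 s.py
```

```text
24.875 [ 0.4908 -0.2128  0.0605] F [-1.99 -5.18  4.02] M [-1.157  0.267 -0.011] w 13.78 yaw 84.15 q [ -6.   23.6 -24.1   0.1 -42.3  90.1]
```

Call:
servo_tool(slide=[[0,0,-0.004],[0,0,-0.004],[0,0,-0.004],[0,0,-0.004],[0,0,-0.004],[0,0,-0.004],[0,0,-0.004],[0,0,-0.004],[0,0,-0.004],[0,0,-0.004],[0,0,-0.004],[0,0,-0.004]], twist=[[0,0,-1],[0,0,-1],[0,0,-1],[0,0,-1],[0,0,-1],[0,0,-1],[0,0,-1],[0,0,-1],[0,0,-1],[0,0,-1],[0,0,-1],[0,0,-1]], gripper=[1,1,1,1,1,1,1,1,1,1,1,1])

```text
time_s: 26.38
tcp_pos: [0.4897, -0.2139, 0.0573]
ee_rot: [[0.208, -0.978, -0.002], [-0.978, -0.208, -0.002], [0.002, 0.002, -1.0]]
wrist_force: [-2.4, -9.8, 2.2]
gripper_width: 0.156
```

Call:
servo_tool(slide=[[0,0,-0.004],[0,0,0],[0,0,0]], twist=[[0,0,-1],[0,0,-0.3],[0,0,0]], gripper=[1,1,1])

```text
time_s: 26.75
tcp_pos: [0.4895, -0.2139, 0.057]
ee_rot: [[0.076, -0.997, -0.002], [-0.997, -0.076, -0.002], [0.002, 0.002, -1.0]]
wrist_force: [-2.5, -9.7, 2.8]
gripper_width: 0.157
```

```bash
python3 s.py
```

```text
26.75 [ 0.4895 -0.2139  0.057 ] F [-2.51 -9.72  2.79] M [-2.913  0.767  0.054] w 13.64 yaw 4.37 q [ -6.1  23.8 -24.3   0.2 -42.   10.3]
```

Call:
servo_tool(slide=[[0,0,0],[0,0,0]], twist=[[0,0,-0.3],[0,0,0]], gripper=[1,1])

```text
time_s: 27.0
tcp_pos: [0.4895, -0.214, 0.057]
ee_rot: [[0.046, -0.999, -0.002], [-0.999, -0.046, -0.002], [0.002, 0.002, -1.0]]
wrist_force: [-3.5, -9.9, 2.2]
gripper_width: 0.157
```

```bash
python3 s.py
```

```text
27.0 [ 0.4895 -0.214   0.057 ] F [-3.5  -9.95  2.16] M [-2.976  0.768  0.322] w 13.67 yaw 2.63 q [ -6.1  23.8 -24.3   0.2 -42.    8.6]
```

Call:
servo_tool(slide=[[0,0,0],[0,0,0]], twist=[[0,0,-0.3],[0,0,0]], gripper=[1,1])

```text
time_s: 27.25
tcp_pos: [0.4895, -0.2139, 0.057]
ee_rot: [[0.016, -1.0, -0.002], [-1.0, -0.016, -0.002], [0.002, 0.002, -1.0]]
wrist_force: [-2.5, -10.3, 2.3]
gripper_width: 0.16
```

```bash
python3 s.py
```

```text
27.25 [ 0.4895 -0.2139  0.057 ] F [ -2.5  -10.29   2.29] M [-2.908  0.744  0.728] w 13.9 yaw 0.92 q [ -6.1  23.8 -24.3   0.2 -42.    6.9]
```

It's at the stop: the moment is 0.73 N m. Next is the other nut.

Call:
servo_tool(slide=[[0,0,0],[0,0,0],[0,0,0.6],[0,-0.2,0.4],[0,-0.5,0],[0,-0.5,0],[0,-0.5,0],[0.1,-0.5,0],[0.08,-0.5,0],[0,0,0],[0,0,0],[0,0,0]], twist=[[0,0,0],[0,0,0],[0,0,0],[0,0,-1],[0,0,-1],[0,0,-1],[0,0,-1],[0,0,-1],[0,0,-1],[0,0,-1],[0,0,-1],[0,0,-1]], gripper=[0.5,0.5,0.5,0.5,0.5,0.5,0.5,0.5,0.5,0.5,0.5,0.5])

```text
time_s: 28.75
tcp_pos: [0.5015, -0.3737, 0.1161]
ee_rot: [[-0.804, -0.595, -0.0], [-0.595, 0.804, 0.001], [-0.0, 0.001, -1.0]]
wrist_force: [-0.4, -0.1, -0.1]
gripper_width: 0.496
```

Call:
servo_tool(slide=[[0,0,0],[0,0,0],[0,0,0],[0,0,0],[0,0,0]], twist=[[0,0,-1],[0,0,-1],[0,0,-1],[0,0,-0.9],[0,0,0]], gripper=[0.5,0.5,0.5,0.5,0.5])

```text
time_s: 29.38
tcp_pos: [0.5015, -0.3737, 0.1164]
ee_rot: [[-0.973, -0.232, -0.0], [-0.232, 0.973, 0.001], [-0.0, 0.001, -1.0]]
wrist_force: [0.5, -0.1, -0.4]
gripper_width: 0.501
```

```bash
python3 s.py
```

```text
29.375 [ 0.5015 -0.3737  0.1164] F [ 0.51 -0.06 -0.38] M [-0.004 -0.187 -0.03 ] w 43.58 yaw -76.58 q [-21.9  27.2  -7.5  -0.  -55.3 -54.7]
```

Call:
servo_tool(slide=[[-0.03,-0.09,-0.5],[0,0,-0.45],[0,0,0],[0,0,0],[0,0,0],[0,0,0],[0,0,0],[0,0,0],[0,0,0]], twist=[[0,0,0],[0,0,0],[0,0,0],[0,0,0],[0,0,0],[0,0,0],[0,0,0],[0,0,0],[0,0,0]], gripper=[0.5,0.5,0.5,1,1,1,1,1,1])

```text
time_s: 30.5
tcp_pos: [0.4997, -0.3796, 0.0603]
ee_rot: [[-0.973, -0.231, 0.001], [-0.231, 0.973, -0.0], [-0.0, -0.0, -1.0]]
wrist_force: [0.6, 2.1, 4.5]
gripper_width: 0.159
```

```bash
python3 s.py
```

```text
30.5 [ 0.4997 -0.3796  0.0603] F [0.58 2.07 4.48] M [ 0.758 -0.048  0.1  ] w 13.79 yaw -76.64 q [-22.5  30.9 -10.5   0.  -48.6 -54.2]
```

Call:
servo_tool(slide=[[0,0,-0.004],[0,0,-0.004],[0,0,-0.004],[0,0,-0.004],[0,0,-0.004],[0,0,-0.004],[0,0,-0.004],[0,0,-0.004],[0,0,-0.004],[0,0,-0.004],[0,0,-0.004],[0,0,-0.004]], twist=[[0,0,1],[0,0,1],[0,0,1],[0,0,1],[0,0,1],[0,0,1],[0,0,1],[0,0,1],[0,0,1],[0,0,1],[0,0,1],[0,0,1]], gripper=[1,1,1,1,1,1,1,1,1,1,1,1])

```text
time_s: 32.0
tcp_pos: [0.5, -0.3798, 0.0573]
ee_rot: [[-0.078, -0.997, 0.001], [-0.997, 0.078, -0.0], [0.0, -0.001, -1.0]]
wrist_force: [-0.1, 0.8, 3.1]
gripper_width: 0.157
```

Call:
servo_tool(slide=[[0,0,-0.004],[0,0,0],[0,0,0]], twist=[[0,0,1],[0,0,0.4],[0,0,0]], gripper=[1,1,1])

```text
time_s: 32.38
tcp_pos: [0.5, -0.3798, 0.0569]
ee_rot: [[0.065, -0.998, 0.001], [-0.998, -0.065, -0.0], [0.001, -0.001, -1.0]]
wrist_force: [1.9, 2.0, 2.3]
gripper_width: 0.158
```

```bash
python3 s.py
```

```text
32.375 [ 0.5    -0.3798  0.0569] F [1.9  2.   2.27] M [ 0.519 -0.348 -0.05 ] w 13.77 yaw 3.7 q [-22.5  31.1 -10.6  -0.  -48.2  26.2]
```

Call:
servo_tool(slide=[[0,0,0],[0,0,0]], twist=[[0,0,0.3],[0,0,0]], gripper=[1,1])

```text
time_s: 32.62
tcp_pos: [0.5, -0.3798, 0.0569]
ee_rot: [[0.095, -0.995, 0.001], [-0.995, -0.095, -0.0], [0.0, -0.001, -1.0]]
wrist_force: [1.4, 1.6, 3.6]
gripper_width: 0.155
```

```bash
python3 s.py
```

```text
32.625 [ 0.5    -0.3798  0.0569] F [1.38 1.56 3.56] M [ 0.5   -0.589 -0.48 ] w 13.5 yaw 5.47 q [-22.5  31.1 -10.6  -0.  -48.2  28. ]
```

Call:
servo_tool(slide=[[0,0,0],[0,0,0]], twist=[[0,0,0.25],[0,0,0]], gripper=[1,1])

```text
time_s: 32.88
tcp_pos: [0.5, -0.3799, 0.0569]
ee_rot: [[0.122, -0.993, 0.001], [-0.993, -0.122, -0.0], [0.001, -0.001, -1.0]]
wrist_force: [2.2, 0.9, 3.7]
gripper_width: 0.161
```

```bash
python3 s.py
```

```text
32.875 [ 0.5    -0.3799  0.0569] F [2.22 0.86 3.74] M [ 0.383 -0.781 -0.652] w 14.04 yaw 7.01 q [-22.5  31.1 -10.6  -0.  -48.2  29.5]
```

Call:
servo_tool(slide=[[0,0,0],[0,0,0],[0,0,0.8],[0,0,0.9],[0,0.5,0.9],[0,0.9,0.9],[0,0.7,0],[0,0,0]], twist=[[0,0,0],[0,0,0],[0,0,0],[0,0,0],[0,0,0],[0,0,0],[0,0,0],[0,0,0]], gripper=[0.5,0.5,0.5,0.4,0.4,0.4,0.4,0.4])

```text
time_s: 33.88
tcp_pos: [0.4987, -0.2613, 0.2572]
ee_rot: [[0.126, -0.992, -0.001], [-0.992, -0.126, 0.001], [-0.001, 0.0, -1.0]]
wrist_force: [0.2, -1.1, -0.2]
gripper_width: 0.596
```

```bash
python3 s.py; python3 - <<'E'
from h import *
c=cap('wrist','w10');c=cap('scene','s2')
E
```

```text
33.875 [ 0.4987 -0.2613  0.2572] F [ 0.22 -1.12 -0.19] M [ 0.058 -0.028 -0.052] w 51.87 yaw 7.26 q [-11.2  14.7  -5.1  -0.  -70.2  18.4]
```

View pics/w10.png

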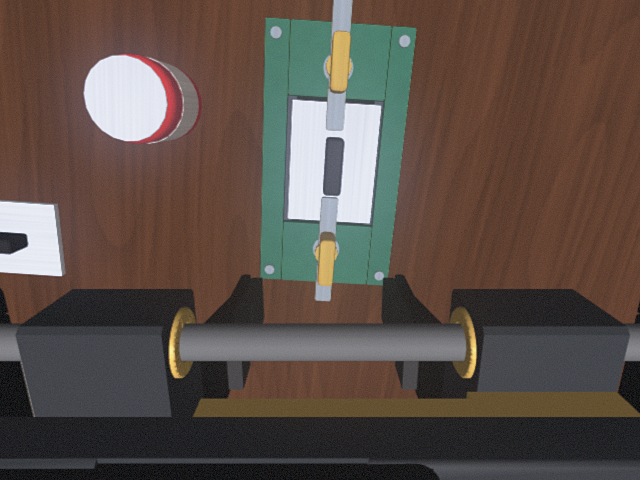

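View pics/s2.png

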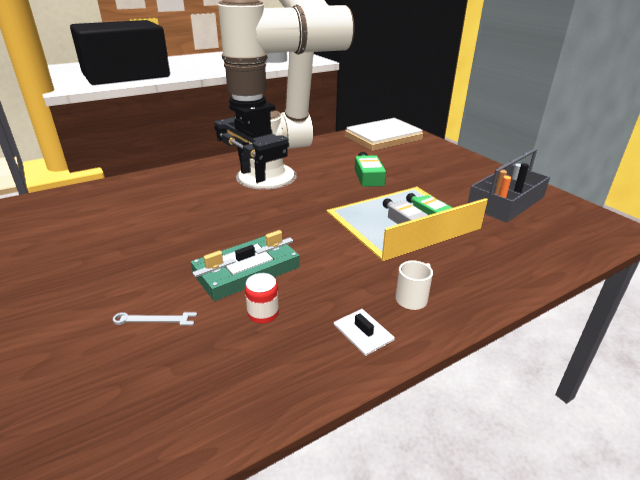

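The sump is done: both bars lie over the cover and both reached their stops. Now I'll view the bottles.

Call:
servo_tool(slide=[[-0.12,0.61,0.02],[-0.12,0.61,0.02],[-0.12,0.61,0.02],[-0.12,0.61,0.02],[-0.12,0.61,0.02],[-0.12,0.61,0.02],[-0.12,0.61,0.02],[-0.12,0.61,0.02],[-0.12,0.61,0.02],[-0.12,0.61,0.02],[-0.12,0.61,0.02],[-0.12,0.61,0.02]], twist=[[0,0,0.98],[0,0,0.98],[0,0,0.98],[0,0,0.98],[0,0,0.98],[0,0,0.98],[0,0,0.98],[0,0,0.98],[0,0,0.98],[0,0,0.98],[0,0,0.98],[0,0,0.98]], gripper=[0.3,0.3,0.3,0.3,0.3,0.3,0.3,0.3,0.3,0.3,0.3,0.3])

```text
time_s: 35.48
tcp_pos: [0.4132, 0.1759, 0.2705]
ee_rot: [[0.977, -0.213, -0.001], [-0.213, -0.977, -0.002], [-0.001, 0.002, -1.0]]
wrist_force: [0.5, 0.9, -0.3]
gripper_width: 0.705
```

Call:
servo_tool(slide=[[-0.1,0.6,0.02],[-0.1,0.6,0.02],[0,0,0],[0,0,0]], twist=[[0,0,0.98],[0,0,0.98],[0,0,0],[0,0,0]], gripper=[0.3,0.3,0.3,0.3])

```text
time_s: 35.98
tcp_pos: [0.4013, 0.2468, 0.2728]
ee_rot: [[1.0, -0.013, -0.001], [-0.013, -1.0, -0.002], [-0.001, 0.002, -1.0]]
wrist_force: [-0.3, 0.0, -0.6]
gripper_width: 0.7
```

```bash
python3 s.py; python3 - <<'E'
from h import *
c=cap('wrist','w11')
E
```

```text
35.975 [0.4013 0.2468 0.2728] F [-0.29  0.03 -0.57] M [-0.054 -0.037 -0.017] w 60.89 yaw 89.27 q [ 51.4   4.8 -15.2   0.  -70.1  37.8]
```

View pics/w11.png

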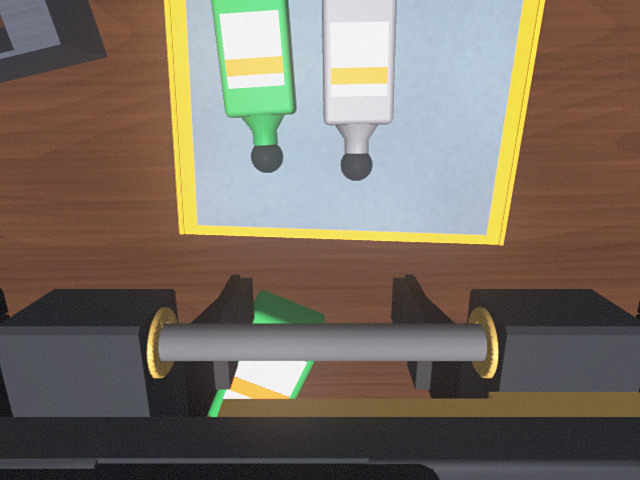

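```bash
python3 - <<'E'
from sump import *
c=load('w11');im=c['image'];h=cv2.cvtColor(im,cv2.COLOR_BGR2HSV)
roi=np.zeros(im.shape[:2],bool);roi[135:190,235:385]=1
for a,ce,mm in comps(roi&(h[...,2]<75),200):
    (x,y),rad=cv2.minEnclosingCircle(np.argwhere(mm)[:,::-1].astype(np.float32));print(a,ce.round(1),(x,y,rad),'cap',onz(c,x,y,.029).round(4))
P=[onz(c,182,234,.006),onz(c,502,244,.006)];print('near corners',P,np.linalg.norm(P[0]-P[1]))
# foot from body edges at image: body top face z=.052
for n,p in [('green',[(226,113),(294,110)]),('grey',[(325,122),(392,124)])]: print(n,[onz(c,*q,.052).round(4) for q in p])
t=load('top0')
for n,p in [('wallfootL',(110+85/4,195+97/4)),('wallfootR',(110+608/4,195+116/4)),('nearL',(110+33/4,195+527/4)),('nearR',(110+578/4,195+550/4))]: print(n,onz(t,*p,.006).round(4))
for n,p in [('capg',(110+187/4,195+393/4)),('capgrey',(110+322/4,195+406/4)),]: print(n,onz(t,*p,.029).round(4))
for n,p in [('gfoot',(110+132/4,195+165/4)),('gfoot2',(110+228/4,195+165/4)),('greyfoot',(110+276/4,195+180/4)),('greyfoot',(110+374/4,195+180/4))]: print(n,onz(t,*p,.052).round(4))
E
```

```text
near corners [array([0.35461659, 0.40210806, 0.006     ]), array([0.33826025, 0.04527002, 0.006     ])] 0.3572127042592345
green [array([0.4822, 0.3327, 0.052 ]), array([0.484 , 0.2707, 0.052 ])]
grey [array([0.4732, 0.2426, 0.052 ]), array([0.4706, 0.1811, 0.052 ])]
wallfootL [0.6473 0.3892 0.006 ]
wallfootR [0.6321 0.0283 0.006 ]
nearL [0.3529 0.4013 0.006 ]
nearR [0.3363 0.0424 0.006 ]
capg [0.4379 0.2985 0.029 ]
capgrey [0.4289 0.2095 0.029 ]
gfoot [0.5867 0.3375 0.052 ]
gfoot2 [0.5864 0.274  0.052 ]
greyfoot [0.576  0.2417 0.052 ]
greyfoot [0.5758 0.177  0.052 ]
```

```bash
python3 - <<'E'
from h import *
c=load('w11')
for p in [(267,157),(356.5,165)]: print(onz(c,*p,.029).round(4))
import numpy as np
d=[]
for n in (12,):
  th=np.radians(np.linspace(171.2,81.2,n+1)); X=.1508*np.c_[np.cos(th),np.sin(th)]
  print((np.diff(X,axis=0)/.06).round(2).tolist())
E
```

```text
[0.4399 0.3005 0.029 ]
[0.4309 0.2113 0.029 ]
[[0.07, 0.32], [0.11, 0.31], [0.15, 0.29], [0.19, 0.27], [0.22, 0.24], [0.25, 0.21], [0.28, 0.18], [0.3, 0.14], [0.31, 0.1], [0.32, 0.06], [0.33, 0.01], [0.33, -0.03]]
```

Call:
servo_tool(slide=[[0.24,-0.3,-0.2],[0.24,-0.3,-0.8],[0,0,-0.9],[0,0,-0.9],[0,0,-0.6],[0,0,0],[0,0,0]], twist=[[0,0,0.1],[0,0,0],[0,0,0],[0,0,0],[0,0,0],[0,0,0],[0,0,0]], gripper=[0.3,0.3,0.3,0.3,0.3,0.3,0.3])

```text
time_s: 36.9
tcp_pos: [0.4311, 0.212, 0.071]
ee_rot: [[1.0, -0.001, 0.002], [-0.001, -1.0, 0.001], [0.002, -0.001, -1.0]]
wrist_force: [0.1, 0.4, 0.4]
gripper_width: 0.704
```

```bash
python3 s.py; python3 - <<'E'
from h import *
c=cap('wrist','w12'); print(proj(c,[.430,.2105,.029]))
E
```

```text
36.9 [0.4311 0.212  0.071 ] F [0.06 0.43 0.38] M [ 0.013 -0.03   0.02 ] w 61.21 yaw 89.93 q [ 45.6  18.3 -31.    0.1 -40.6  44.3]
[324.61805649 266.9574005 ]
```

View pics/w12.png

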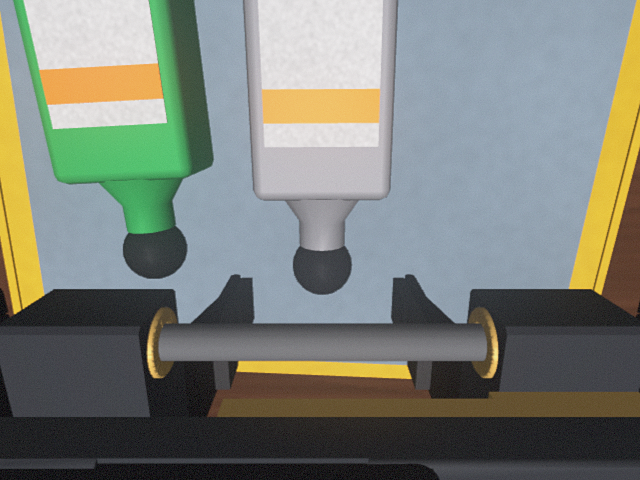

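Call:
servo_tool(slide=[[-0.01,-0.01,-0.5],[0,0,-0.47],[0,0,0],[0,0,0],[0,0,0],[0,0,0],[0,0,0],[0,0,0],[0,0,0]], twist=[[0,0,0],[0,0,0],[0,0,0],[0,0,0],[0,0,0],[0,0,0],[0,0,0],[0,0,0],[0,0,0]], gripper=[0.3,0.3,0.3,1,1,1,1,1,1])

```text
time_s: 38.08
tcp_pos: [0.4294, 0.2114, 0.0118]
ee_rot: [[1.0, -0.0, 0.001], [-0.0, -1.0, 0.001], [0.001, -0.001, -1.0]]
wrist_force: [-1.5, 0.5, 4.7]
gripper_width: 0.347
```

```bash
python3 s.py
```

```text
38.075 [0.4294 0.2114 0.0118] F [-1.45  0.46  4.73] M [0.202 0.494 0.018] w 30.22 yaw 89.97 q [ 45.7  23.9 -34.3   0.  -31.7  44.3]
```

Call:
servo_tool(slide=[[0,0,0],[0,0,0]], twist=[[0,0,0],[0,0,0]], gripper=[1,1])

```text
time_s: 38.33
tcp_pos: [0.4293, 0.2114, 0.0116]
ee_rot: [[1.0, -0.001, 0.0], [-0.001, -1.0, 0.0], [0.0, -0.0, -1.0]]
wrist_force: [-2.4, 1.4, 5.1]
gripper_width: 0.349
```

```bash
python3 s.py; python3 - <<'E'
from h import *
c=cap('wrist','w13')
E
```

```text
38.325 [0.4293 0.2114 0.0116] F [-2.43  1.42  5.14] M [0.396 0.608 0.015] w 30.4 yaw 89.97 q [ 45.7  23.9 -34.3  -0.  -31.7  44.3]
```

View pics/w13.png

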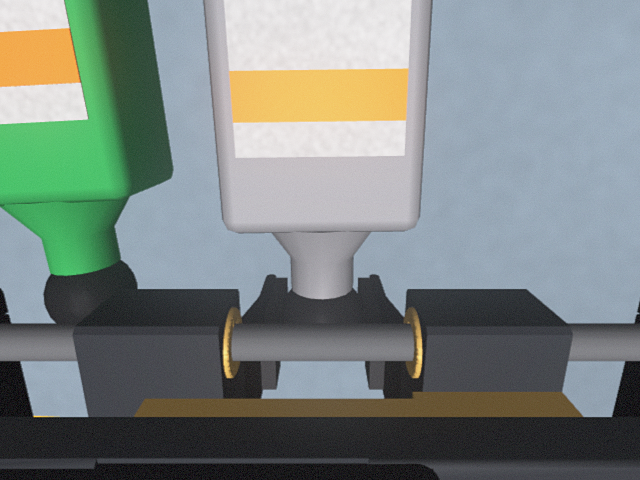

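Call:
servo_tool(slide=[[0.03,0,0.16],[0.04,0,0.16],[0.05,0,0.16],[0.06,0,0.15],[0.07,0,0.15],[0.08,0,0.14],[0.09,0,0.14],[0.1,0,0.13],[0.11,0,0.12],[0.11,0,0.12],[0,0,0]], twist=[[0,0,0],[0,0,0],[0,0,0],[0,0,0],[0,0,0],[0,0,0],[0,0,0],[0,0,0],[0,0,0],[0,0,0],[0,0,0]], gripper=[1,1,1,1,1,1,1,1,1,1,1])

```text
time_s: 39.75
tcp_pos: [0.4746, 0.2115, 0.0978]
ee_rot: [[1.0, -0.001, 0.001], [-0.001, -1.0, 0.001], [0.001, -0.001, -1.0]]
wrist_force: [-0.7, -0.1, -1.5]
gripper_width: 0.351
```

```bash
python3 s.py; python3 - <<'E'
from h import *
c=cap('wrist','w14');c=cap('scene','s3');cv2.imwrite('pics/s3c.png',cv2.resize(c['image'][100:260,320:500],None,fx=3.5,fy=3.5,interpolation=cv2.INTER_CUBIC))
E
```

```text
39.75 [0.4746 0.2115 0.0978] F [-0.69 -0.05 -1.54] M [0.066 0.091 0.006] w 30.52 yaw 89.94 q [ 41.9  19.3 -24.    0.  -46.6  48. ]
```

View pics/s3c.png

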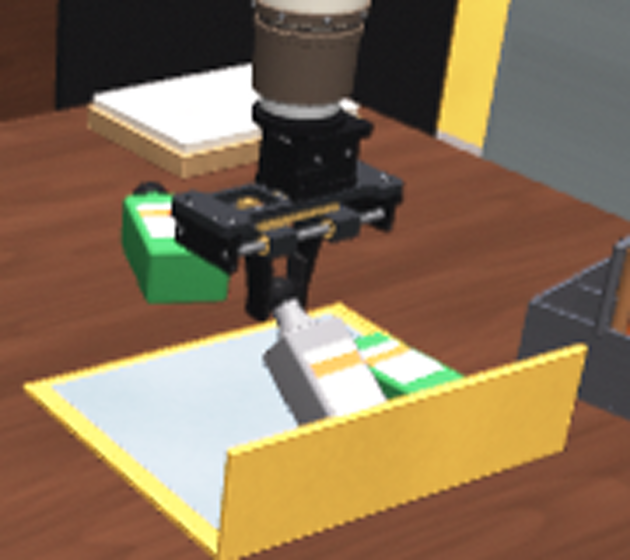

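```bash
python3 -c "
import numpy as np
th=np.radians(np.linspace(133.1,81.2,13));X=.151*np.c_[np.cos(th),np.sin(th)]
print((np.diff(X,axis=0)/.06).round(3).tolist())"
```

```text
[[0.143, 0.124], [0.152, 0.113], [0.161, 0.101], [0.168, 0.089], [0.174, 0.076], [0.179, 0.063], [0.183, 0.049], [0.187, 0.035], [0.189, 0.021], [0.19, 0.007], [0.19, -0.008], [0.189, -0.022]]
```

Call:
servo_tool(slide=[[0.14,0,0.125],[0.15,0,0.115],[0.16,0,0.1],[0.17,0,0.09],[0.175,0,0.075],[0.18,0,0.065],[0.185,0,0.05],[0.19,0,0.035],[0.19,0,0.02],[0.19,0,0.007],[0.19,0,0],[0,0,0]], twist=[[0,0,0],[0,0,0],[0,0,0],[0,0,0],[0,0,0],[0,0,0],[0,0,0],[0,0,0],[0,0,0],[0,0,0],[0,0,0],[0,0,0]], gripper=[1,1,1,1,1,1,1,1,1,1,1,1])

```text
time_s: 41.35
tcp_pos: [0.5912, 0.2117, 0.139]
ee_rot: [[1.0, -0.001, 0.004], [-0.001, -1.0, 0.001], [0.004, -0.001, -1.0]]
wrist_force: [0.1, 1.4, 5.8]
gripper_width: 0.353
```

```bash
python3 s.py; python3 - <<'E'
from h import *
c=cap('wrist','w15');c=cap('scene','s4');cv2.imwrite('pics/s4c.png',cv2.resize(c['image'][100:260,320:500],None,fx=3.5,fy=3.5,interpolation=cv2.INTER_CUBIC))
E
```

```text
41.35 [0.5912 0.2117 0.139 ] F [0.07 1.45 5.84] M [0.231 0.091 0.028] w 30.73 yaw 89.95 q [ 34.5  26.   -5.9   0.1 -57.9  55.4]
```

View pics/s4c.png

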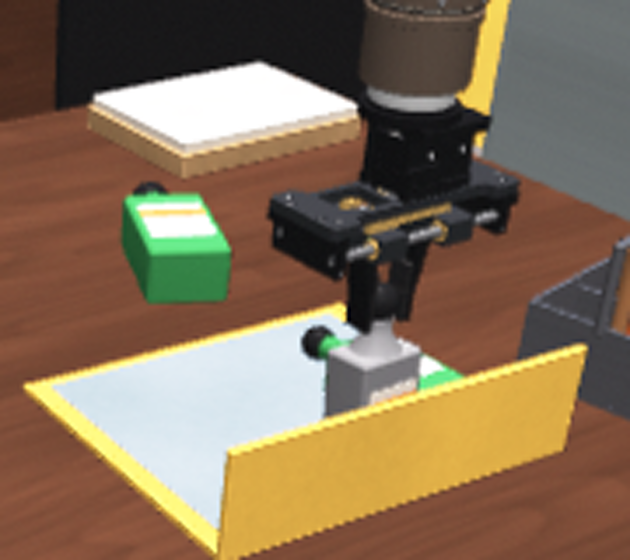

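View pics/w15.png

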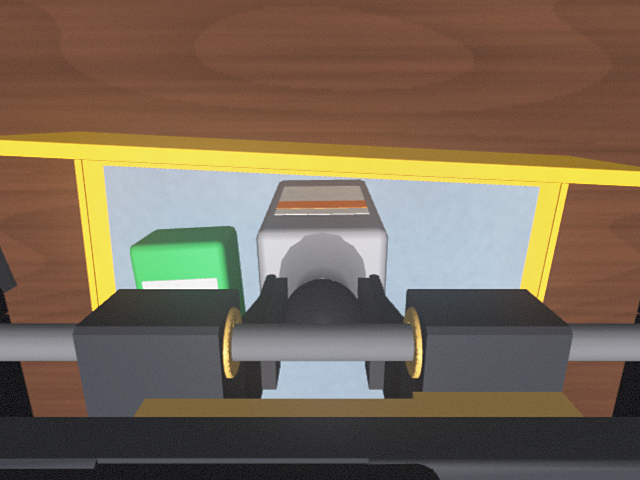

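```bash
python3 - <<'E'
from h import *
c=load('w15')
for p in [(120,157),(322,172),(560,184)]: print(onz(c,*p,.1).round(4))
# foot of wall seen
for p in [(150,167),(500,186)]: print('foot',onz(c,*p,.1).round(4),onz(c,*p,.006).round(4))
E
python3 - <<'E'
import cv2
im=cv2.imread('pics/w15.png');cv2.imwrite('pics/w15c.png',cv2.resize(im[120:260,60:600],None,fx=1.48,fy=2.5,interpolation=cv2.INTER_CUBIC))
E
```

```text
[0.6493 0.3116 0.1   ]
[0.6419 0.2116 0.1   ]
[0.6359 0.0918 0.1   ]
foot [0.6444 0.2973 0.1   ] [0.6334 0.3373 0.006 ]
foot [0.6348 0.1218 0.1   ] [0.6194 0.0802 0.006 ]
```

View pics/w15c.png

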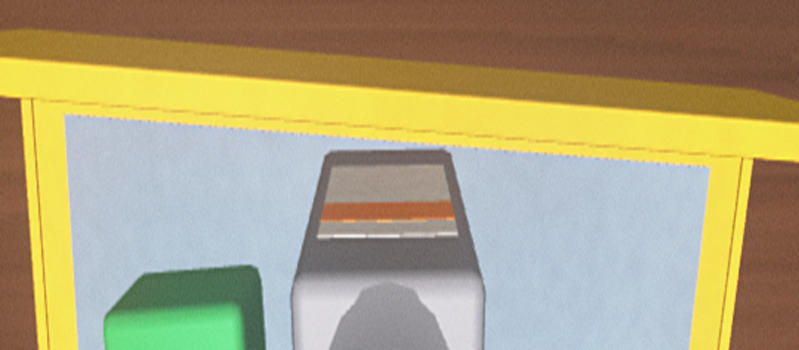

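Call:
servo_tool(slide=[[0,0,0.13],[0,0,0.02],[0,0,0],[0,0,0],[0,0,0]], twist=[[0,0,0],[0,0,-0.4],[0,0,0],[0,0,0],[0,0,0]], gripper=[1,1,1,1,1])

```text
time_s: 42.08
tcp_pos: [0.5886, 0.211, 0.1466]
ee_rot: [[0.999, -0.042, -0.001], [-0.042, -0.999, -0.0], [-0.001, 0.001, -1.0]]
wrist_force: [0.4, 0.0, -3.2]
gripper_width: 0.347
```

```bash
python3 s.py; python3 - <<'E'
from h import *
c=cap('wrist','w16')
E
```

```text
42.075 [0.5886 0.211  0.1466] F [ 0.42  0.02 -3.17] M [-0.032  0.002 -0.022] w 30.19 yaw 87.57 q [ 34.5  25.5  -5.5  -0.  -59.   53.1]
```

View pics/w16.png

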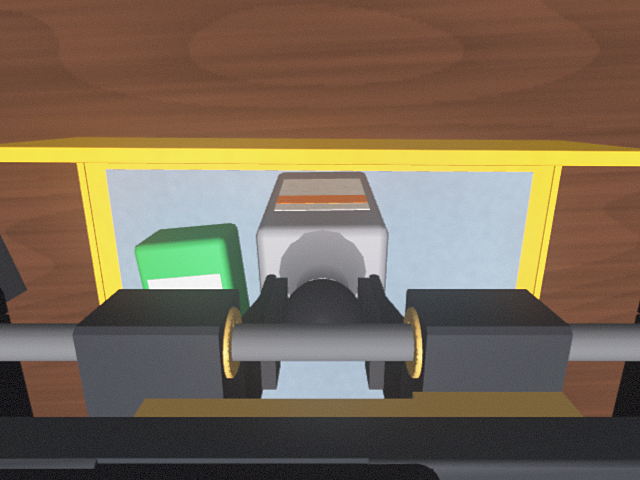

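Call:
servo_tool(slide=[[0.1,0,0],[0.15,-0.01,0],[0.13,0,0],[0.04,0,0],[0,0,0],[0,0,0],[0,0,0]], twist=[[0,0,0],[0,0,0],[0,0,0],[0,0,0],[0,0,0],[0,0,0],[0,0,0]], gripper=[1,1,1,1,1,1,1])

```text
time_s: 43.0
tcp_pos: [0.6138, 0.2105, 0.1471]
ee_rot: [[0.999, -0.042, -0.0], [-0.042, -0.999, -0.0], [-0.0, 0.0, -1.0]]
wrist_force: [0.2, -0.2, -3.6]
gripper_width: 0.351
```

```bash
python3 s.py; python3 - <<'E'
from h import *
c=cap('wrist','w17');c=cap('scene','s5');cv2.imwrite('pics/s5c.png',cv2.resize(c['image'][100:260,320:500],None,fx=3.5,fy=3.5,interpolation=cv2.INTER_CUBIC))
E
```

```text
43.0 [0.6138 0.2105 0.1471] F [ 0.16 -0.24 -3.64] M [-0.07   0.276 -0.052] w 30.56 yaw 87.57 q [ 33.2  27.6  -1.9  -0.  -60.5  54.4]
```

View pics/w17.png

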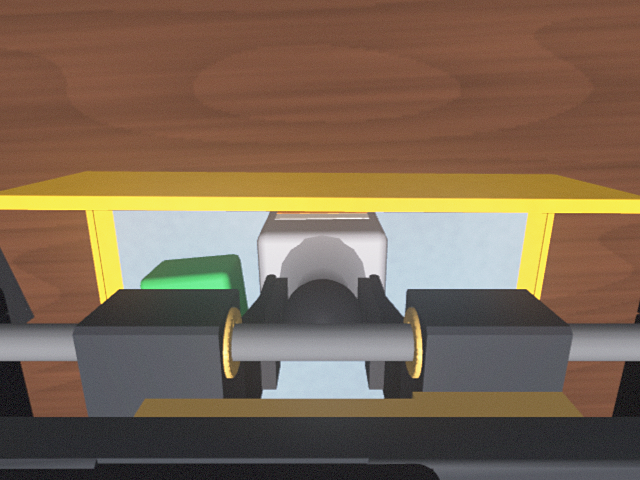

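Call:
servo_tool(slide=[[0,0,-0.06],[0,0,-0.06],[0,0,0],[0,0,0]], twist=[[0,0,0],[0,0,0],[0,0,0],[0,0,0]], gripper=[1,1,1,1])

```text
time_s: 43.6
tcp_pos: [0.614, 0.2105, 0.1398]
ee_rot: [[0.999, -0.043, -0.0], [-0.043, -0.999, -0.0], [-0.0, 0.0, -1.0]]
wrist_force: [-0.2, 0.3, -3.6]
gripper_width: 0.346
```

```bash
python3 s.py
```

```text
43.6 [0.614  0.2105 0.1398] F [-0.21  0.29 -3.61] M [-0.038  0.307 -0.049] w 30.08 yaw 87.56 q [ 33.2  28.   -2.3  -0.  -59.7  54.4]
```

Call:
servo_tool(slide=[[0,0,-0.03],[0,0,-0.02],[0,0,0],[0,0,0]], twist=[[0,0,0],[0,0,0],[0,0,0],[0,0,0]], gripper=[1,1,1,1])

```text
time_s: 44.1
tcp_pos: [0.615, 0.2108, 0.1383]
ee_rot: [[0.999, -0.042, 0.003], [-0.042, -0.999, 0.001], [0.003, -0.001, -1.0]]
wrist_force: [0.4, -0.1, 4.0]
gripper_width: 0.346
```

```bash
python3 s.py
```

```text
44.1 [0.615  0.2108 0.1383] F [ 0.36 -0.08  4.04] M [-0.092  0.066  0.044] w 30.09 yaw 87.58 q [ 33.2  28.1  -2.5   0.1 -59.3  54.4]
```

Call:
servo_tool(slide=[[0,0,0],[0,0,0],[0,0,0],[0,0,0.6],[0,0,0.8],[-0.5,0.25,0],[-0.6,0.3,0],[-0.6,0.3,0],[-0.6,0.3,0],[-0.6,0.3,0],[0,0,0]], twist=[[0,0,0],[0,0,0],[0,0,0],[0,0,0],[0,0,0],[0,0,0.3],[0,0,0.3],[0,0,0.3],[0,0,0],[0,0,0],[0,0,0]], gripper=[0.3,0.3,0.3,0.3,0.3,0.3,0.3,0.3,0.3,0.3,0.3])

```text
time_s: 45.48
tcp_pos: [0.4382, 0.2983, 0.2212]
ee_rot: [[0.998, 0.055, -0.0], [0.055, -0.998, 0.0], [-0.0, -0.0, -1.0]]
wrist_force: [1.7, 0.2, 0.4]
gripper_width: 0.698
```

```bash
python3 s.py; python3 - <<'E'
from h import *
c=cap('wrist','w18');c=cap('scene','s5');cv2.imwrite('pics/s5c.png',cv2.resize(c['image'][100:260,320:500],None,fx=3.5,fy=3.5,interpolation=cv2.INTER_CUBIC))
print(proj(c,[0.439,.2995,.029]))
E
```

```text
45.475 [0.4382 0.2983 0.2212] F [1.7  0.17 0.44] M [-0.026 -0.022 -0.056] w 60.72 yaw 93.15 q [ 51.8  12.9 -12.9  -0.  -64.2  41.4]
[409.74636722 197.86364739]
```

View pics/w18.png

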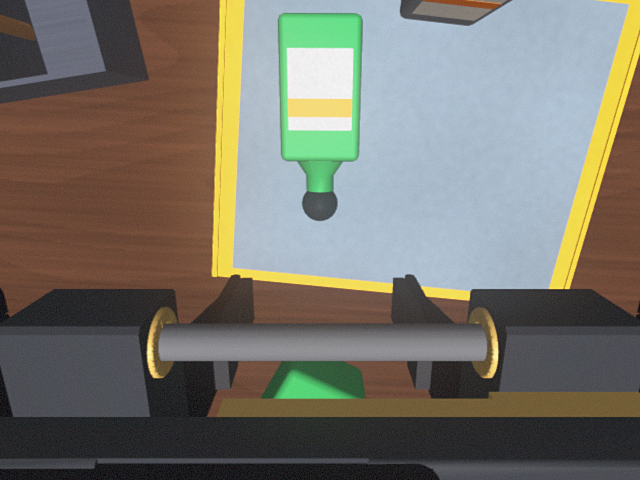

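View pics/s5c.png

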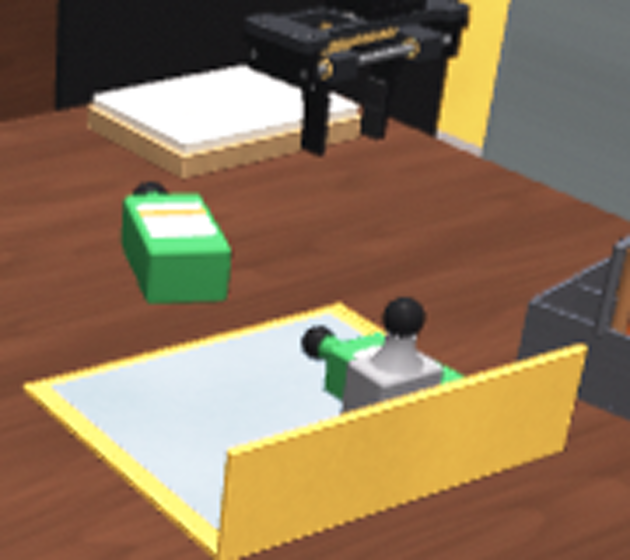

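```bash
python3 - <<'E'
from h import *
c=load('w18');print(onz(c,320,203.5,.029).round(4))
a=(onz(c,283,160,.052)+onz(c,359,159,.052))/2;print(a, (onz(c,279,15,.052)+onz(c,362,15,.052))/2)
E
```

```text
[0.4401 0.3001 0.029 ]
[0.48147654 0.30143196 0.052     ] [0.5871526  0.30756541 0.052     ]
```

Call:
servo_tool(slide=[[0,0.02,-0.8],[0,0,-0.9],[0,0,-0.8],[0,0,0],[0,0,0]], twist=[[0,0,0],[0,0,0],[0,0,0],[0,0,0],[0,0,0]], gripper=[0.3,0.3,0.3,0.3,0.3])

```text
time_s: 46.2
tcp_pos: [0.4417, 0.2995, 0.0724]
ee_rot: [[0.999, 0.051, 0.002], [0.051, -0.999, 0.002], [0.002, -0.001, -1.0]]
wrist_force: [-0.6, 0.3, 0.4]
gripper_width: 0.701
```

```bash
python3 s.py
```

```text
46.2 [0.4417 0.2995 0.0724] F [-0.56  0.3   0.37] M [ 0.039 -0.057 -0.031] w 61.02 yaw 92.95 q [ 51.6  22.4 -23.7   0.1 -43.7  41.3]
```

Call:
servo_tool(slide=[[-0.03,0.01,-0.5],[0,0,-0.5],[0,0,0],[0,0,0],[0,0,0],[0,0,0],[0,0,0],[0,0,0],[0,0,0]], twist=[[0,0,0],[0,0,0],[0,0,0],[0,0,0],[0,0,0],[0,0,0],[0,0,0],[0,0,0],[0,0,0]], gripper=[0.3,0.3,0.3,1,1,1,1,1,1])

```text
time_s: 47.32
tcp_pos: [0.4385, 0.2997, 0.0115]
ee_rot: [[0.999, 0.052, 0.001], [0.052, -0.999, 0.001], [0.001, -0.001, -1.0]]
wrist_force: [-1.4, 0.4, 4.9]
gripper_width: 0.348
```

```bash
python3 s.py
```

```text
47.325 [0.4385 0.2997 0.0115] F [-1.4   0.41  4.93] M [0.146 0.394 0.045] w 30.28 yaw 92.98 q [ 51.9  27.6 -27.    0.  -35.4  41.1]
```

Call:
servo_tool(slide=[[0.03,0,0.16],[0.04,0,0.16],[0.05,0,0.16],[0.06,0,0.15],[0.07,0,0.15],[0.08,0.01,0.14],[0.09,0.01,0.14],[0.1,0.01,0.13],[0.11,0.01,0.12],[0.11,0.01,0.12],[0,0,0]], twist=[[0,0,0],[0,0,0],[0,0,0],[0,0,0],[0,0,0],[0,0,0],[0,0,0],[0,0,0],[0,0,0],[0,0,0],[0,0,0]], gripper=[1,1,1,1,1,1,1,1,1,1,1])

```text
time_s: 48.7
tcp_pos: [0.4836, 0.3027, 0.0973]
ee_rot: [[0.999, 0.051, 0.001], [0.051, -0.999, 0.001], [0.001, -0.001, -1.0]]
wrist_force: [-0.1, -0.2, -1.8]
gripper_width: 0.346
```

```bash
python3 s.py; python3 - <<'E'
from h import *
c=cap('wrist','w19')
E
```

```text
48.7 [0.4836 0.3027 0.0973] F [-0.09 -0.2  -1.78] M [-0.085  0.181 -0.056] w 30.11 yaw 92.93 q [ 48.3  23.7 -16.9   0.  -49.3  44.6]
```

View pics/w19.png

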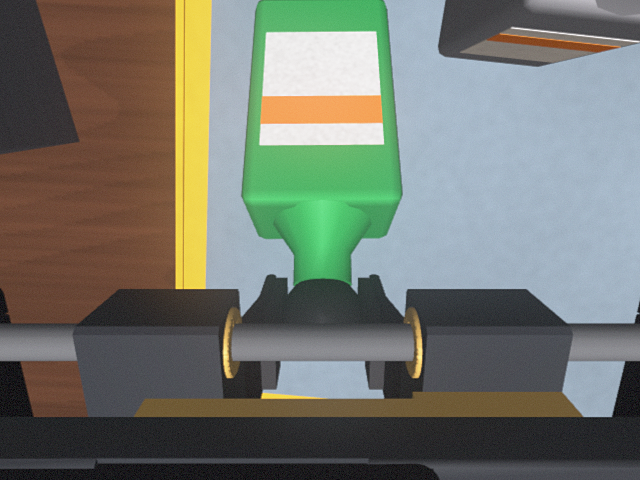

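Call:
servo_tool(slide=[[0.14,0.01,0.125],[0.15,0.01,0.115],[0.16,0.01,0.1],[0.17,0.01,0.09],[0.175,0.01,0.08],[0.18,0.01,0.07],[0.185,0.01,0.06],[0.19,0.01,0.045],[0.19,0.01,0.04],[0.19,0.01,0.1],[0.1,0,0.1],[0,0,0]], twist=[[0,0,0],[0,0,0],[0,0,0],[0,0,0],[0,0,0],[0,0,0],[0,0,0],[0,0,0],[0,0,0],[0,0,0],[0,0,0],[0,0,0]], gripper=[1,1,1,1,1,1,1,1,1,1,1,1])

```text
time_s: 50.25
tcp_pos: [0.593, 0.3084, 0.1525]
ee_rot: [[0.999, 0.051, 0.001], [0.051, -0.999, 0.0], [0.001, -0.0, -1.0]]
wrist_force: [0.2, -0.2, -3.3]
gripper_width: 0.349
```

```bash
python3 s.py; python3 - <<'E'
from h import *
c=cap('wrist','w20')
E
```

```text
50.25 [0.593  0.3084 0.1525] F [ 0.16 -0.2  -3.33] M [-0.04   0.209 -0.029] w 30.37 yaw 92.93 q [ 41.3  29.1   1.6   0.  -62.4  51.6]
```

View pics/w20.png

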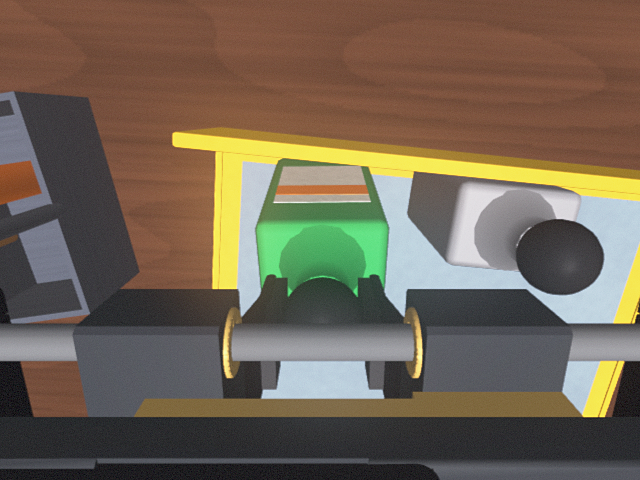

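Call:
servo_tool(slide=[[0,0,0],[0,0,0],[0.1,0,0],[0.15,-0.01,0],[0.13,0,0],[0.04,0,-0.03],[0,0,-0.06],[0,0,-0.08],[0,0,0],[0,0,0]], twist=[[0,0,-0.45],[0,0,-0.45],[0,0,0],[0,0,0],[0,0,0],[0,0,0],[0,0,0],[0,0,0],[0,0,0],[0,0,0]], gripper=[1,1,1,1,1,1,1,1,1,1])

```text
time_s: 51.55
tcp_pos: [0.6175, 0.3077, 0.1419]
ee_rot: [[0.999, -0.042, -0.0], [-0.042, -0.999, -0.0], [-0.0, 0.0, -1.0]]
wrist_force: [-1.3, -0.2, -4.5]
gripper_width: 0.351
```

```bash
python3 s.py; python3 - <<'E'
from h import *
c=cap('wrist','w21')
E
```

```text
51.55 [0.6175 0.3077 0.1419] F [-1.25 -0.17 -4.53] M [-0.047  0.305  0.003] w 30.51 yaw 87.57 q [ 39.9  31.6   4.4   0.  -62.8  47.7]
```

View pics/w21.png

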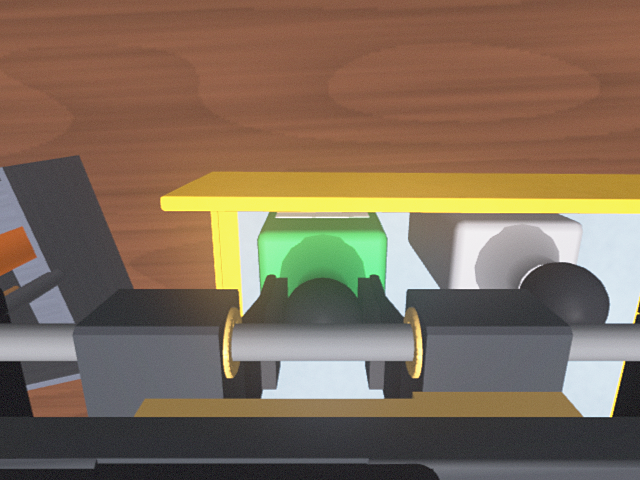

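Call:
servo_tool(slide=[[0,0,-0.04],[0,0,-0.03],[0,0,0],[0,0,0]], twist=[[0,0,0],[0,0,0],[0,0,0],[0,0,0]], gripper=[1,1,1,1])

```text
time_s: 52.1
tcp_pos: [0.6184, 0.3079, 0.1389]
ee_rot: [[0.999, -0.042, 0.002], [-0.042, -0.999, 0.001], [0.002, -0.001, -1.0]]
wrist_force: [0.6, -0.1, 2.0]
gripper_width: 0.347
```

```bash
python3 s.py
```

```text
52.1 [0.6184 0.3079 0.1389] F [ 0.55 -0.12  2.01] M [-0.086  0.142 -0.009] w 30.22 yaw 87.57 q [ 39.9  31.8   4.2   0.  -62.3  47.7]
```

Call:
servo_tool(slide=[[0,0,0],[0,0,0],[0,0,0],[0,0,0.6],[0,0,0.9],[-0.6,-0.2,0.5],[-0.9,-0.3,0.3],[-0.9,-0.3,0],[-0.9,-0.3,0],[0,0,0],[0,0,0]], twist=[[0,0,0],[0,0,0],[0,0,0],[0,0,0],[0,0,0],[0,0,0],[0,0,0],[0,0,0],[0,0,0],[0,0,0],[0,0,0]], gripper=[0.3,0.3,0.3,0.3,0.3,0.3,0.3,0.3,0.3,0.3,0.3])

```text
time_s: 53.48
tcp_pos: [0.42, 0.2421, 0.2766]
ee_rot: [[0.999, -0.042, 0.002], [-0.042, -0.999, 0.001], [0.002, -0.001, -1.0]]
wrist_force: [1.0, 0.6, -0.0]
gripper_width: 0.703
```

```bash
python3 s.py; python3 - <<'E'
from h import *
c=cap('wrist','w22');c=cap('scene','s6');cv2.imwrite('pics/s6c.png',cv2.resize(c['image'][120:340,90:500],None,fx=1.95,fy=1.95,interpolation=cv2.INTER_CUBIC))
c=cap('top','t3')
E
```

```text
53.475 [0.42   0.2421 0.2766] F [ 1.05  0.61 -0.01] M [ 0.01  -0.045  0.012] w 61.12 yaw 87.59 q [ 49.2   6.  -13.3   0.  -70.6  38.4]
```

View pics/w22.png

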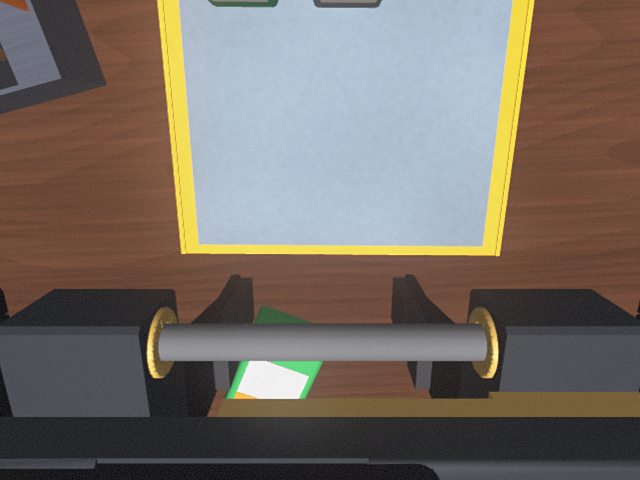

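View pics/s6c.png

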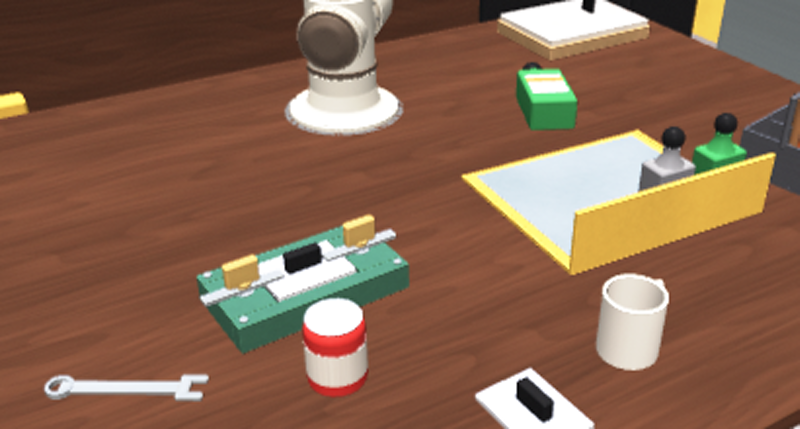

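View pics/t3.png

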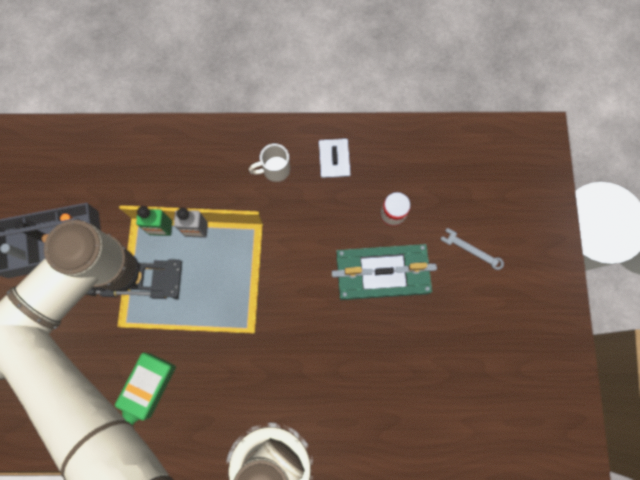

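```bash
python3 -c "
from h import *
c=load('t3');p=[onz(c,*q,.155).round(3) for q in [(144,211),(182,214)]];print(p)
print(r.finish_job())"
```

```text
[array([0.624, 0.304, 0.155]), array([0.616, 0.21 , 0.155])]
the job is handed in; nothing more can be done
None
```

The oil station is back in order and the job is handed in, at about 53 s on the robot's clock; no verdict is reported.

- **Clamps:** The +y nut loosened counter-clockwise (ordinary thread) and the -y nut clockwise (reverse thread). I turned each about 80°, and both bars were clear before the cover went in. Afterwards I screwed both back until they stopped dead, at moments of about 0.73 and 0.65 N m.
- **Cover:** I laid the nearer of the two look-alike plates in the recess and pressed it down with about 29 N. The pictures show it flush, with an even gap all round.
- **Bottles:** The grey and the smaller green bottle stand upright against the tray's back wall. There was no blue bottle, and I left the larger green look-alike where it was. After tipping each one up, I lifted it slightly by its cap and moved it about 25 mm towards the wall before setting it down.

**Last checks:** The final scene and top views show the bars over the cover and both bottles standing. The mug, tin and wrench are where they started. The caps measured at (0.624, 0.304) and (0.616, 0.210), within about 6 mm of where I released them. From those figures the gap to the wall is at most a few mm, but I did not measure it directly.

No measurement failed or disagreed in a way that mattered, and I saw neither a knocked cover nor a slack grip.

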